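Seat the grinding disc and clamp it

ROBOT

A 7-joint arm with a two-finger parallel gripper is mounted at the origin on the work surface. World frame = base frame: x ahead of the robot, y to its left, z up, the work surface at z = 0. Lengths are in m, angles in rad, forces in N, time in s.
With the tool pointing down it reaches from about 0.4 to 0.875 m from the base axis. Payload 6.5 kg.
Tool frame: the origin (TCP) lies between the finger pads; the fingertips stand 14 mm ahead of it and the grasp point (between the pads) lies 5 mm behind it; x points along the fingers, y is the direction in which the jaws open and shut, and the axes are right-handed (so a half turn about x gives the same grasp; the last joint's range is limited). The gripper opens to 85 mm and grips with 20 to 120 N. Pads are 22 mm wide; open, the fingers measure 114 mm over their backs; the gripper's body (76 mm by 85 mm) begins 54 mm behind the grasp point. The pads swing forward as they close: fully open they stand 13 mm farther back than shut.
Start: joints at [1.15, 0.536, -0.004, 1.538, 0.003, 1.067, -0.071], TCP at [0.226, -0.61, 0.245] pointing down, gripper open.
Joint ranges: [-2.7, 2.7], [-0.37, 2.16], [-1.27, 1.26], [0.24, 2.4], [-1.31, 4.45], [0.19, 1.91], [-2.76, 2.76]. Speed limits (rad/s): [2.39, 2.39, 3.14, 3.14, 3.14, 3.14, 3.14].

INTERFACE

Orientations are given as a unit quaternion [w, x, y, z].
In Python, from station import env, cams gives the robot as it stands.
- The arm moves only by the tool jog_arm, never from a script. Its argument "steps" is a list of rows, each a list of 5 numbers: the closure in counts, from 0 (fully open) to 255 (shut), then the shift along the tool's x, y, z in units of 25 mm (1.0 is 25 mm), then the turn about the tool's x in units of 6 degrees (1.0 is 6 degrees). In form: [[claw, dx, dy, dz, roll], ...]. A call has 1 to 10 rows; each row shifts and turns the pose as measured when the row begins, along the tool's axes as they then stand; what a row does not reach is not made up. A row lasts 1/10 s, in which the tool goes at most 50 mm and 8.59 degrees, less where a joint would pass 70% of its speed; a pose out of reach is approached as far as the arm can. A call is refused whole if a number of a shift passes 1 or a number of a turn 1, either way. A call with a gripper value outside its range is refused whole. The fingers move at their own pace and stop on an object; "newtons" is the grip in N (left out, the last holds). Time passes only in rows, so rows that do not move let the fingers close. It gives the time, the measured TCP pose, the force and the opening at its end, in the units of the state.
- env.sense(): the state, without advancing time (a new reading comes with each control period).
- cams.read_camera(name): name is "scene" or "side" or "wrist"; returns a dict with "image" (384x512x3 uint8, blue, green, red), "z_map" (384x512 float32, m along the optical axis (not along the pixel's ray), 0 where there is no reading), "K" (3x3 intrinsics, pixels), "R" (3x3) and "t" (3): a world point X has camera coordinates R X + t; the wrist camera has in their place "mount" (4x4, takes a point from camera to tool coordinates, whose origin is the TCP and whose axes are the tool frame's). Camera axes: x right, y down, z forward; pixel columns grow to the right and rows downward; lengths in m; the calibration is good to about 2 mm. A picture is of the moment at which its call begins: read the wrist's pose just before it.
- env.finish_job(): hands the job in, once; it reports no verdict.
The state is a dict: "time": time; "q": joint angles; "qvel": joint speeds; "effort": joint torques, N m; "tool_pos": TCP position; "orientation": TCP orientation; "contact_force": force on the tool from outside, world axes, zero at the start; "torque": the same for the moment, N m; "width": finger opening in m.
Only numpy, scipy, OpenCV 4.12 (cv2) and the standard library are available. Lean on these libraries where they do the work, as an engineer would, in place of code of your own. Each camera call takes 0.05 s, during which the arm holds its last target.

TASK

Put the grinding disc into the round chamber of the mill and, pressing lightly, turn it until its slot drops over the sprung drive bar and it sits fully home on the seat. Only then swing the hinged clamp down over it until its pads lie on the disc. Be gentle with the stone: never press it hard against the mill, and leave everything else standing where it is.

Things in the scene. Friction and masses are not known exactly. Their poses are not given: they have to be found in the camera images.
- mill: Low table mill screwed to the flap: wooden block, x -58 to +66 mm, 112 mm wide (y), 43 mm high; origin at its underside below the chamber's axis, z up. On it an aluminium ring wall, 100 mm outside, 86.4 mm inside diameter, its top at z = 59 mm, forms the chamber. Two clamp hinge lugs at x = +52 to +68, y = +-41, up to z = 80 mm.
- mill_seat (a point): Centre of the flat chamber floor (the seat plate), 45 mm above the mill's origin, 14 mm below the ring wall's top; axes as the mill's. The disc's origin is here when it is fully home. The plate lies on a stiff spring washer: it gives 8 N per mm for 2 mm, then is rigid, so the seat feels some ten times stiffer than the drive bar's spring.
- drive_bar (a point): Centre of the top of the steel drive bar (56 x 8 mm, 8 mm above the seat), visible from above in the empty chamber. Axes are the mill's: the bar's own direction is NOT reported and lies anywhere within 0.7 rad either way of the mill's x. It springs down 4 mm at most (4 N at first, 7 N at 4 mm), then is solid; turning it takes about 0.15 N m.
- disc: White ceramic grinding disc, 84 mm diameter, 19 mm thick, 0.24 to 0.32 kg, foot edge bevelled 2.5 mm; origin at the centre of its underside, z up. Underneath, a straight slot through the middle along disc x, 12 mm wide, 72 mm long, 11 mm deep, fits over the drive bar either way round (within about 0.07 rad). Fully home, it feels firm and its top is 5 mm above the ring wall.
- disc_fin (a point): Middle of the disc's wooden grip fin, 35 mm above the disc's underside: 36 mm long (disc x), 14 mm thick (disc y), from z = 19 to 51 mm; pinch it across y. While the slot does not match the bar, the disc rides on the bar: 8 mm proud, still 4 mm proud when pressed. With the slot over the bar the springy push vanishes and it can go down to the seat.
- clamp (a joint): Angle of the steel clamp in rad: 0 is closed (level, the two pads under its arms lying on the top of the fully seated disc; it stops at -0.012), growing as it is lifted; starts at 1.75 to 2.05, tipped back past upright on the far (+x) side of the mill. Stiff hinge: it stays where it is left; 1 to 3 N at the bar moves it.
- clamp_bar (a point): Middle of the clamp's round cross bar, 12 mm thick, 84 mm long (mill's y), 105 mm from the hinge. Two arms, 10 mm wide, 6 mm thick, at y = +-29 mm run from it to the hinge and pass either side of the fin; 3 mm high pads under them, 60 mm from the hinge, bear on the disc. Closed, it lies at mill x = -45 mm, 70 mm above the flap.
- clamp_hinge (a point): Middle of the clamp's hinge axis (along the mill's y), at x = +60 mm, z = 70 mm in the mill's frame.
- tin: Bystander: closed steel tin, 72 mm diameter, 62 mm high; origin centre of underside.
- dish: Bystander: shallow stainless dish, 130 mm diameter, 24 mm high; origin centre of underside.
- scoop: Bystander: white plastic measuring scoop, 42 mm cup, about 115 mm long, 26 mm high; origin under its middle.
- jar: Bystander: frosted glass jar with wooden lid, 80 mm diameter, 108 mm high; origin centre of underside.
- bowl: Bystander: blue stepped silicone bowl, 130 mm rim diameter, 52 mm high; origin centre of underside.
- spoon: Bystander: spoon lying on the flap, 170 mm long.
Mind the look-alikes: they are no part of the job. What is shaped like the mill but pink is not meant.

How it is judged:
By the outcome, as a careful person would: the job done as asked, in the order asked, and still so for the second after the job is handed in, with the robot touching nothing.
It also fails if it takes over 72 s, if anything falls off the work surface, if the arm or the gripper's body presses on something with over 40 N, if the wrist force passes 120 N, or if a joint passes its speed limit or range.

## Working session

There is one attempt and no reset: what is moved stays moved. The work goes in short steps, Python scripts to look and compute and a tool call to move; the robot and the scene stay as the last step left them, time stands still between calls to the robot, and variables do not carry over. Pictures are saved under pics/ and viewed, and the job is handed in when it is done.

Besides the shell and the picture viewer there is one more tool, called in YAML: its name, and indented under it one key for each argument. jog_arm: Moves the arm, as the interface text tells. Its arguments: {"type":"object","properties":{"steps":{"type":"array"},"newtons":{"type":"number"}},"required":["steps"]}

```bash
ls; mkdir -p pics; python3 - <<'E'
from station import env,cams
import cv2,numpy as np
s=env.sense();print({k:np.round(v,3).tolist() for k,v in s.items()})
for n in ["scene","side","wrist"]:
    d=cams.read_camera(n);cv2.imwrite(f"pics/{n}0.png",d["image"])
    np.savez(f"pics/{n}0.npz",**d)
    print(n,{k:np.round(v,4).tolist() for k,v in d.items() if k not in("image","z_map")})
E
```

```text
pics
{'time': 0.0, 'q': [1.15, 0.537, -0.004, 1.539, 0.003, 1.067, -0.071], 'qvel': [-0.0, 0.001, 0.0, 0.0, -0.0, -0.0, -0.002], 'effort': [-0.0, -58.341, 1.049, -25.911, 0.013, 0.01, 0.0], 'tool_pos': [0.226, -0.609, 0.244], 'orientation': [-0.124, -0.696, -0.125, 0.696], 'contact_force': [-0.285, 0.267, -0.584], 'torque': [0.078, -0.045, 0.032], 'width': 0.085}
scene {'K': [[463.7209, 0.0, 261.2401], [0.0, 463.7209, 194.4787], [0.0, 0.0, 1.0]], 'R': [[0.448, 0.894, 0.0024], [0.5908, -0.294, -0.7513], [-0.671, 0.338, -0.66]], 't': [-0.202, -0.2761, 1.5365]}
side {'K': [[356.0848, 0.0, 250.7421], [0.0, 356.0848, 186.4275], [0.0, 0.0, 1.0]], 'R': [[0.92, -0.3916, -0.018], [-0.3005, -0.6751, -0.6738], [0.2517, 0.6253, -0.7387]], 't': [-0.4856, 0.1713, 0.8059]}
wrist {'K': [[309.0913, 0.0, 253.843], [0.0, 309.0913, 191.3147], [0.0, 0.0, 1.0]], 'mount': [[0.0003, -0.2884, 0.9575, -0.1279], [1.0, 0.0002, -0.0002, 0.0], [-0.0001, 0.9575, 0.2884, -0.0738], [0.0, 0.0, 0.0, 1.0]]}
```

View pics/scene0.png

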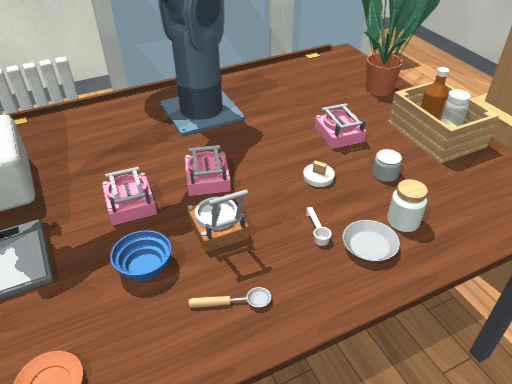

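View pics/side0.png

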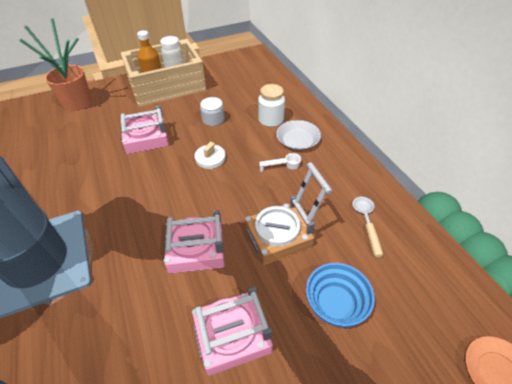

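View pics/wrist0.png

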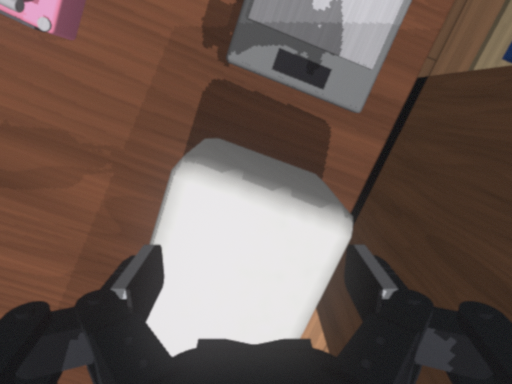

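The brown mill with the open clamp is at scene (217,217) and side (280,228). There are three pink look-alikes. The white disc with its wooden fin is at scene (319,175) and side (210,155). I'll enlarge both and measure them.

```bash
cat > h.py <<'E'
import numpy as np,cv2
def world(d,us,vs,zs,R=None,t=None):
    K=d["K"];c=np.stack([(us-K[0,2])/K[0,0]*zs,(vs-K[1,2])/K[1,1]*zs,zs],-1)
    return (c-d["t"])@d["R"]
def ray_plane(d,u,v,h):
    K=d["K"];r=np.array([(u-K[0,2])/K[0,0],(v-K[1,2])/K[1,1],1.])@d["R"]
    o=-d["R"].T@d["t"];return o+r*(h-o[2])/r[2]
def cloud(d):
    v,u=np.indices(d["z_map"].shape);return world(d,u.astype(float),v.astype(float),d["z_map"].astype(float))
def quatR(q):
    from scipy.spatial.transform import Rotation as S
    return S.from_quat([q[1],q[2],q[3],q[0]]).as_matrix()
def wristpose(d,s):
    """fill R,t for wrist image"""
    T=np.eye(4);T[:3,:3]=quatR(np.array(s["orientation"]));T[:3,3]=s["tool_pos"]
    M=np.linalg.inv(T@np.array(d["mount"]));d=dict(d);d["R"]=M[:3,:3];d["t"]=M[:3,3];return d
def ellfit(mask):
    cs,_=cv2.findContours(mask.astype(np.uint8),0,2);c=max(cs,key=cv2.contourArea);return c
E
python3 - <<'E'
import cv2,numpy as np
from h import *
L={n:dict(np.load(f"pics/{n}0.npz")) for n in("scene","side")}
ims=[]
for n,boxes in dict(scene=[(170,170,90,80),(290,150,60,45)],side=[(235,160,100,100),(185,135,50,40)]).items():
    for x,y,w,h in boxes: ims.append(cv2.resize(L[n]["image"][y:y+h,x:x+w],(400,300),interpolation=2))
cv2.imwrite("pics/crop1.png",np.vstack([np.hstack(ims[:2]),np.hstack(ims[2:])]))
for n in L:
    d=L[n];P=cloud(d);im=d["image"].astype(int)
    print(n)
    for nm,(u,v) in dict(scene=dict(disc=(312,180),chamber=(215,215),table=(280,120)),side=dict(disc=(203,160),chamber=(265,222),table=(120,200)))[n].items():
        print(nm,P[v,u].round(4),im[v,u])
E
```

```text
scene
disc [0.494  0.1295 0.0217] [254 254 254]
chamber [ 0.6055 -0.1877  0.1242] [95 95 93]
table [0.1663 0.2103 0.0007] [ 57  86 137]
side
disc [0.4456 0.1473 0.0177] [255 255 255]
chamber [ 0.5029 -0.1431  0.0543] [241 235 233]
table [ 0.2048  0.1119 -0.0017] [ 53  74 116]
```

View pics/crop1.png

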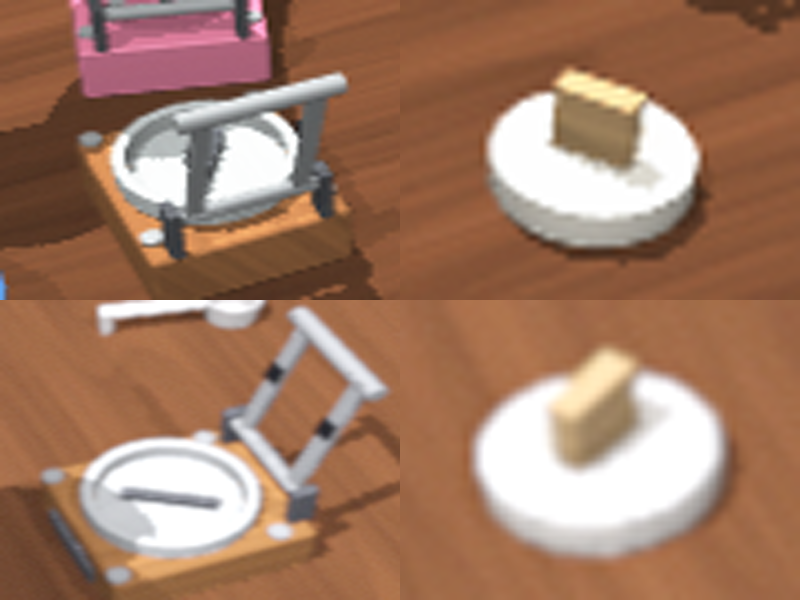

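The crops settle it: the mill is the brown-wood one with a grey ring, a dark drive bar and an open clamp. The disc is the white one with the tan fin. Now their poses.

```bash
python3 - <<'E'
import cv2,numpy as np
from h import *
L={n:dict(np.load(f"pics/{n}0.npz")) for n in("scene","side")}
def rect(xy):
    r=cv2.minAreaRect(xy.astype(np.float32));b=cv2.boxPoints(r)
    e=[b[1]-b[0],b[2]-b[1]];l=max(e,key=np.linalg.norm)
    return np.round(r[0],4),np.round(sorted(r[1]),4),round(float(np.arctan2(l[1],l[0])%np.pi),3)
for n in L:
    d=L[n];P=cloud(d);im=d["image"].astype(int);hsv=cv2.cvtColor(d["image"],cv2.COLOR_BGR2HSV)
    near=np.hypot(P[...,0]-.46,P[...,1]-.14)<.08
    z=P[...,2]
    # disc: white, plane 19mm
    m=near&(hsv[...,1]<40)&(z>.008)
    c=ellfit(m)[:,0]
    m2=near&(z>.044)
    print(n,"fin top",m2.sum(),rect(P[m2][:,:2]),P[m2].mean(0).round(4))
    mm=near&(abs(z-.019)<.004); (cx,r)=cv2.minEnclosingCircle(P[mm][:,:2].astype(np.float32));print(" disc circ",np.round(cx,4),round(r,4))
    # mill
    near=np.hypot(P[...,0]-.53,P[...,1]-.16*-1)<.14
    wood=near&(abs(z-.043)<.004)&(hsv[...,1]>80)
    print(" wood",wood.sum(),rect(P[wood][:,:2]))
    ring=near&(abs(z-.059)<.003)&(hsv[...,1]<60)
    cx,r=cv2.minEnclosingCircle(P[ring][:,:2].astype(np.float32));print(" ring",ring.sum(),np.round(cx,4),round(r,4))
    hi=near&(z>.085);print(" clamp hi",hi.sum(), P[hi][:,2].max().round(4));
    top=near&(z>P[hi][:,2].max()-.02);print("  bar",P[top].mean(0).round(4),rect(P[top][:,:2]))
d=L["side"];P=cloud(d);im=d["image"]
g=cv2.cvtColor(im,cv2.COLOR_BGR2GRAY)
cv2.imwrite("pics/c2.png",cv2.resize(im[195:265,240:320],(800,600),interpolation=0))
E
```

```text
scene fin top 65 (array([0.4711, 0.1646]), array([0.0162, 0.037 ]), 0.635) [0.4735 0.1634 0.0496]
 disc circ [0.4721 0.1644] 0.0434
 wood 554 (array([ 0.4892, -0.19  ]), array([0.2009, 0.2068]), 2.986)
 ring 191 [ 0.4983 -0.153 ] 0.1066
 clamp hi 437 0.1794
  bar [ 0.6182 -0.1608  0.1735] (array([ 0.6162, -0.1592]), array([0.0139, 0.0837]), 1.552)
side fin top 56 (array([0.4689, 0.1616]), array([0.0147, 0.0382]), 0.521) [0.4678 0.16   0.0491]
 disc circ [0.4682 0.162 ] 0.0433
 wood 606 (array([ 0.527, -0.202]), array([0.1231, 0.1946]), 1.544)
 ring 319 [ 0.5009 -0.1493] 0.1058
 clamp hi 530 0.177
  bar [ 0.6117 -0.1651  0.1717] (array([ 0.613 , -0.1614]), array([0.0119, 0.0841]), 1.547)
```

View pics/c2.png

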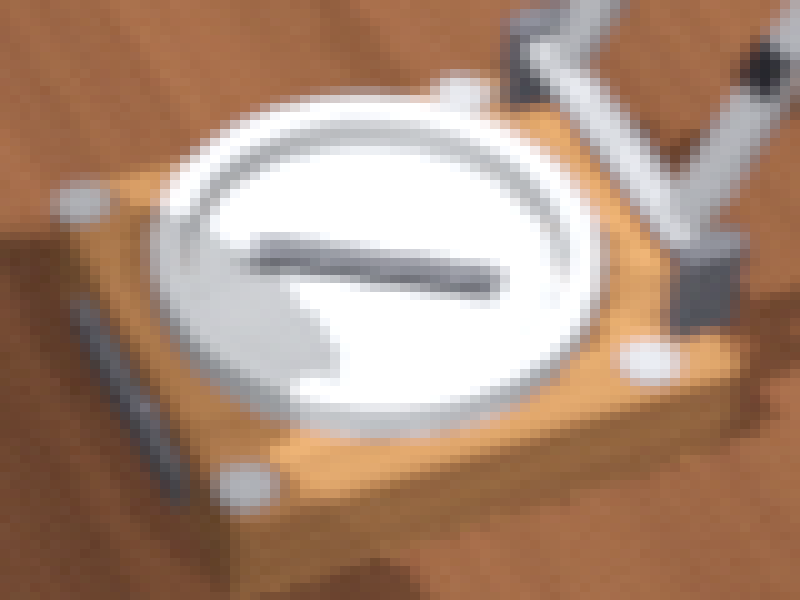

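```bash
python3 - <<'E'
import cv2,numpy as np
from h import *
from station import env
s=env.sense();R=quatR(s["orientation"]);print(R.round(3))
L={n:dict(np.load(f"pics/{n}0.npz")) for n in("scene","side")}
d=L["side"]
for nm,(x,y),h in [("b1",(260,243),.053),("b2",(500,275),.053),("ringL",(150,240),.059),("ringR",(603,240),.059),("ringT",(375,90),.059),("ringB",(375,410),.059),("c-left",(85,200),.043),("c-front",(245,487),.043),("c-right",(648,360),.043),("c-back",(460,95),.043)]:
    print(nm,ray_plane(d,240+x/10-.5,195+y*70/600-.5,h).round(4))
dx=np.array([.47,.163,.245])-s["tool_pos"]
print("in tool, units",(R.T@dx/.025).round(2))
dx=np.array([.527,-.16,.245])-s["tool_pos"]
print("mill in tool, units",(R.T@dx/.025).round(2))
E
```

```text
[[-0.001  0.347 -0.938]
 [ 0.001 -0.938 -0.347]
 [-1.    -0.001  0.   ]]
b1 [ 0.5034 -0.1449  0.053 ]
b2 [ 0.548  -0.1759  0.053 ]
ringL [ 0.4794 -0.1381  0.059 ]
ringR [ 0.5718 -0.1789  0.059 ]
ringT [ 0.5474 -0.1129  0.059 ]
ringB [ 0.5024 -0.2056  0.059 ]
c-left [ 0.4755 -0.1087  0.043 ]
c-front [ 0.4721 -0.2057  0.043 ]
c-right [ 0.5695 -0.2069  0.043 ]
c-back [ 0.5714 -0.1111  0.043 ]
in tool, units [ 2.000e-02 -2.556e+01 -1.990e+01]
mill in tool, units [ -0.   -12.66 -17.55]
```

The bar runs at about -0.61 rad and the mill centre is near (0.525,-0.159) with yaw about -0.02. I'll go over the mill first for one wrist picture.

jog_arm:
  steps:
    - [0,0,-0.7,-1,0]
    - [0,0,-0.7,-1,0]
    - [0,0,-0.7,-1,0]
    - [0,0,-0.7,-1,0]
    - [0,0,-0.7,-1,0]
    - [0,0,-0.7,-1,0]
    - [0,0,-0.7,-1,0]
    - [0,0,-0.7,-1,0]
    - [0,0,-0.7,-1,0]
    - [0,0,-0.7,-1,0]
  newtons: 40

```text
time: 1.15
tool_pos: [0.4002, -0.3522, 0.2413]
orientation: [-0.12, -0.695, -0.123, 0.699]
contact_force: [0.8, -1.0, -0.4]
width: 0.0851
```

jog_arm:
  steps:
    - [0,0,-0.7,-1,0]
    - [0,0,-0.7,-1,0]
    - [0,0,-0.7,-1,0]
    - [0,0,-0.7,-1,0]
    - [0,0,-0.7,-1,0]
    - [0,0,-0.7,-1,0]
    - [0,0,-0.7,-1,0]
    - [0,0,-0.6,-0.4,0]
    - [0,0,0,0,0]

```text
time: 2.05
tool_pos: [0.5332, -0.1462, 0.2395]
orientation: [-0.121, -0.694, -0.126, 0.699]
contact_force: [0.4, -0.4, -0.6]
width: 0.0854
```

```bash
python3 - <<'E'
from station import env,cams
import cv2,numpy as np
from h import *
s=env.sense();d=wristpose(cams.read_camera("wrist"),s);cv2.imwrite("pics/w1.png",d["image"]);np.savez("pics/w1.npz",**d)
print(s["tool_pos"],s["contact_force"],s["torque"],np.round(s["q"],3))
E
```

```text
[ 0.53324681 -0.14615902  0.23949249] [ 0.35957752 -0.35480311 -0.5833652 ] [ 0.03280634  0.04929113 -0.01183508] [ 0.342  0.392 -0.196  1.789  0.085  0.978 -1.106]
```

View pics/w1.png

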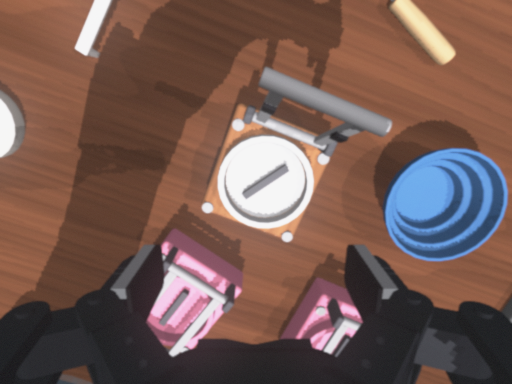

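The wrist view shows the chamber ring centred near (265,181), the bar from (245,194) to (287,166), and four bolts. I'll measure these.

```bash
python3 - <<'E'
import cv2,numpy as np
from h import *
d=dict(np.load("pics/w1.npz"));im=d["image"];g=cv2.cvtColor(im,cv2.COLOR_BGR2GRAY);hsv=cv2.cvtColor(im,cv2.COLOR_BGR2HSV)
v,u=np.indices(g.shape);rr=np.hypot(u-265,v-181)
# bar
m=((g<140)&(rr<33)).astype(np.uint8)
n,l,st,c=cv2.connectedComponentsWithStats(m);k=1+np.argmax(st[1:,4]);print(st[k],c[k])
pts=np.argwhere(l==k)[:,::-1].astype(float)
W=np.array([ray_plane(d,a,b,.053)[:2] for a,b in pts])
r=cv2.minAreaRect(W.astype(np.float32));e=np.linalg.svd(W-W.mean(0))[2][0];print("bar",np.round(r,4) if 0 else r,np.arctan(e[1]/e[0]))
# ring
m=((hsv[...,1]<60)&(g>140)&(rr<52)).astype(np.uint8);m=cv2.morphologyEx(m,cv2.MORPH_OPEN,np.ones((7,7)))
c=ellfit(m)[:,0].astype(float);W=np.array([ray_plane(d,a,b,.059)[:2] for a,b in c])
from scipy.optimize import least_squares
f=least_squares(lambda p:np.hypot(*(W-p[:2]).T)-p[2],[.52,-.16,.05],loss="soft_l1",f_scale=.001);print("ring",f.x,f.cost)
# bolts
m=((hsv[...,1]<60)&(g>150)).astype(np.uint8)
for p in [(238,124),(323,158),(208,207),(287,237)]:
    q=(m>0)&(np.hypot(u-p[0],v-p[1])<7);a=u[q].mean(),v[q].mean();print("bolt",np.round(a,1),ray_plane(d,*a,.044).round(4))
P=cloud(d);print(P[181,265],P[160,200])
q=(P[...,2]>.155)&(rr<130)
W=P[q];print("clampbar",cv2.minAreaRect(W[:,:2].astype(np.float32)),W.mean(0),W[:,2].max())
# disc fin? refine pose from both static cams
for n in("scene","side"):
    d=dict(np.load(f"pics/{n}0.npz"));P=cloud(d);g=d["image"];hsv=cv2.cvtColor(g,cv2.COLOR_BGR2HSV)
    near=np.hypot(P[...,0]-.47,P[...,1]-.163)<.07
    m=(near&(hsv[...,2]>100)&((hsv[...,1]<40))&(P[...,2]>.015)).astype(np.uint8)
    c=ellfit(m)[:,0].astype(float);W=np.array([ray_plane(d,a,b,.019)[:2] for a,b in c])
    f=least_squares(lambda p:np.hypot(*(W-p[:2]).T)-.042,[.47,.163],loss="soft_l1",f_scale=.001);print("disc",n,f.x)
E
```

```text
[243 165  42  28 115] [264.06956522 178.10434783]
bar ((0.5285901427268982, -0.1566879004240036), (0.0026575385127216578, 0.05185370147228241), 54.93061828613281) -0.6125918686218184
ring [ 0.53220032 -0.15657637  0.04427796] 0.00020056751250876868
bolt [237.8 124.4] [ 0.5713 -0.1129  0.044 ]
bolt [322.9 158.7] [ 0.5687 -0.2091  0.044 ]
bolt [206.9 207.3] [ 0.474  -0.1106  0.044 ]
bolt [286.7 236.5] [ 0.4719 -0.207   0.044 ]
[ 0.52654839 -0.15950743  0.05163485] [ 5.11236350e-01 -8.28800996e-02 -2.10983478e-04]
clampbar ((0.5690372586250305, -0.15146902203559875), (0.08609498292207718, 0.11470350623130798), 79.04972076416016) [ 0.60082407 -0.16015129  0.19961343] 0.36702040871838554
disc scene [0.47235073 0.16396947]
disc side [0.46892285 0.16019261]
```

jog_arm:
  steps:
    - [0,0,-1,-0.15,0]
    - [0,0,-1,-0.15,0]
    - [0,0,-1,-0.15,0]
    - [0,0,-1,-0.15,0]
    - [0,0,-1,-0.15,0]
    - [0,0,-1,-0.15,0]
    - [0,0,-1,-0.15,0]
    - [0,0,-1,-0.15,0]
    - [0,0,-1,-0.15,0]
    - [0,0,-1,-0.15,0]

```text
time: 3.1
tool_pos: [0.4816, 0.0834, 0.2387]
orientation: [-0.113, -0.694, -0.11, 0.702]
contact_force: [-0.1, 0.4, -0.1]
width: 0.0853
```

jog_arm:
  steps:
    - [0,0,-1,-0.15,-1]
    - [0,0,-1,0,-1]
    - [0,0,-0.3,0,-1]
    - [0,0,0,0,-1]
    - [0,0,0,0,-1]
    - [0,0,0,0,-1]
    - [0,0,0,0,-1]
    - [0,0,0,0,-1]
    - [0,0,0,0,-1]
    - [0,0,0,0,-1]

```text
time: 4.1
tool_pos: [0.4651, 0.1234, 0.2378]
orientation: [-0.454, -0.538, -0.45, 0.55]
contact_force: [-0.4, 0.1, 0.8]
width: 0.0855
```

jog_arm:
  steps:
    - [0,0,0,0,-1]
    - [0,0,0,0,-1]
    - [0,0,0,0,-1]
    - [0,0,0,0,-1]
    - [0,0,0,0,-1]
    - [0,0,0,0,-1]
    - [0,0,0,0,-1]
    - [0,0,0,0,-1]
    - [0,0,0,0,-1]
    - [0,0,0,0,-1]

```text
time: 5.1
tool_pos: [0.4684, 0.1005, 0.2361]
orientation: [0.664, 0.229, 0.666, -0.25]
contact_force: [-0.2, -0.5, -0.1]
width: 0.0853
```

```bash
python3 - <<'E'
from station import env,cams
import cv2,numpy as np
from h import *
s=env.sense();d=wristpose(cams.read_camera("wrist"),s);cv2.imwrite("pics/w2.png",d["image"]);np.savez("pics/w2.npz",**d)
R=quatR(s["orientation"]);print(s["time"],s["tool_pos"],R.round(3),np.round(s["q"],3),"tool z yaw",np.arctan2(R[1,2],R[0,2]))
E
```

```text
5.1 [0.46835259 0.10047437 0.23614346] [[-0.012  0.638  0.77 ]
 [-0.027  0.77  -0.638]
 [-1.    -0.029  0.008]] [ 0.267  0.349 -0.706  1.943  0.297  0.972  0.294] tool z yaw -0.6914792369637262
```

View pics/w2.png

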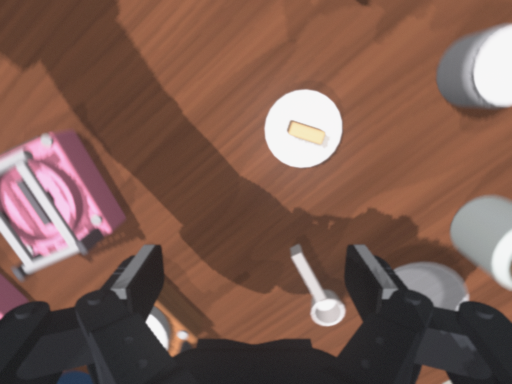

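Disc at (304,128) with the fin near (307,132). I'll measure it and check the tilt settles.

```bash
cat > disc.py <<'E'
import sys
from station import env,cams
import cv2,numpy as np
from h import *
from scipy.optimize import least_squares
s=env.sense();d=wristpose(cams.read_camera("wrist"),s);n=sys.argv[1];cv2.imwrite(f"pics/{n}.png",d["image"]);np.savez(f"pics/{n}.npz",**d)
R=quatR(s["orientation"]);im=d["image"];hsv=cv2.cvtColor(im,cv2.COLOR_BGR2HSV)
print(s["time"],s["tool_pos"].round(4) if hasattr(s["tool_pos"],"round") else s["tool_pos"],"x",R[:,0].round(4),"z yaw",np.arctan2(R[1,2],R[0,2]).round(4),"q",np.round(s["q"],2))
X=np.array([.4706,.162,.035]);c=d["R"]@X+d["t"];p=(d["K"]@c/c[2])[:2];print("px pred",p)
v,u=np.indices(im.shape[:2]);near=np.hypot(u-p[0],v-p[1])<0.06*309/c[2]
m=near&(hsv[...,1]<40)&(hsv[...,2]>200)
c=ellfit(m)[:,0].astype(float);W=np.array([ray_plane(d,a,b,.018)[:2] for a,b in c])
f=least_squares(lambda p:np.hypot(*(W-p[:2]).T)-.042,[.47,.163],loss="soft_l1",f_scale=.001);print("disc",f.x)
m=near&(hsv[...,1]>50)&(hsv[...,2]>190)&(hsv[...,0]<30)&(np.hypot(u-p[0],v-p[1])<0.035*309/.25)
k,l,st,ce=cv2.connectedComponentsWithStats(m.astype(np.uint8));k=1+np.argmax(st[1:,4])
W=np.array([ray_plane(d,b,a,.051)[:2] for a,b in np.argwhere(l==k)]);e=np.linalg.svd(W-W.mean(0))[2][0];r=cv2.minAreaRect(W.astype(np.float32))
print("fin",st[k],r,"ang",np.arctan(e[1]/e[0]))
T=np.r_[r[0],.040]-s["tool_pos"];print("delta fin world",T.round(4),"tool units",(R.T@T/.025).round(2))
E
python3 disc.py w3
```

```text
5.15 [0.4684 0.1    0.236 ] x [-0.0123 -0.0276 -0.9995] z yaw -0.687 q [ 0.27  0.35 -0.71  1.94  0.3   0.97  0.3 ]
px pred [306.27660662 132.38310168]
disc [0.46973074 0.16219484]
fin [290 121  36  24 492] ((0.4691013693809509, 0.16220110654830933), (0.035537924617528915, 0.01375170610845089), 32.247528076171875) ang 0.5478737905146097
delta fin world [ 0.0007  0.0622 -0.196 ] tool units [ 7.77  2.17 -1.62]
```

jog_arm:
  steps:
    - [0,0,0,0,-1]
    - [0,0,0,0,-1]
    - [0,0,0,0,-1]
    - [0,0,0,0,-1]
    - [0,0,0,0,-1]
    - [0,0,0,0,-1]
    - [0,0,0,0,-1]
    - [0,0,0,0,-1]
    - [0,0,0,0,-1]
    - [0,0,0,0,-1]

```text
time: 6.2
tool_pos: [0.4697, 0.0877, 0.2349]
orientation: [0.69, -0.132, 0.704, 0.11]
contact_force: [0.3, 0.0, 0.2]
width: 0.0853
```

```bash
python3 disc.py w4
```

```text
6.2 [0.4697 0.0877 0.2349] x [-0.0139 -0.0344 -0.9993] z yaw 0.3427 q [ 0.45  0.41 -0.92  1.94  0.42  1.01  1.25]
px pred [321.83371631 196.49981041]
disc [0.46874499 0.1620592 ]
fin [316 181  17  34 389] ((0.4679933190345764, 0.16060632467269897), (0.035668037831783295, 0.012752926908433437), 33.09441375732422) ang 0.5720903152791658
delta fin world [-0.0017  0.0729 -0.1949] tool units [7.69 2.98 1.11]
```

jog_arm:
  steps:
    - [0,0,0,0,-1]
    - [0,0,0,0,-1]
    - [0,0,0.8,0.5,0]
    - [0,0,0.8,0.5,0]
    - [0,0,0.8,0.5,0]
    - [0,0,0,0,0]

```text
time: 6.85
tool_pos: [0.4718, 0.1532, 0.2309]
orientation: [0.674, -0.196, 0.692, 0.172]
contact_force: [-0.6, -0.1, -0.7]
width: 0.0853
```

```bash
python3 disc.py w5
```

```text
6.85 [0.4718 0.1532 0.2309] x [-0.016  -0.0384 -0.9991] z yaw 0.5265 q [ 0.32  0.47 -0.95  1.89  0.47  1.05  1.26]
px pred [265.98299632 178.60902711]
disc [0.469649   0.16153055]
fin [260 163  12  34 113] ((0.4689156115055084, 0.16016963124275208), (0.03477264195680618, 0.011291858740150928), 31.037212371826172) ang 0.5248454155741007
delta fin world [-0.0028  0.007  -0.1909] tool units [7.62 0.49 0.3 ]
```

View pics/w5.png

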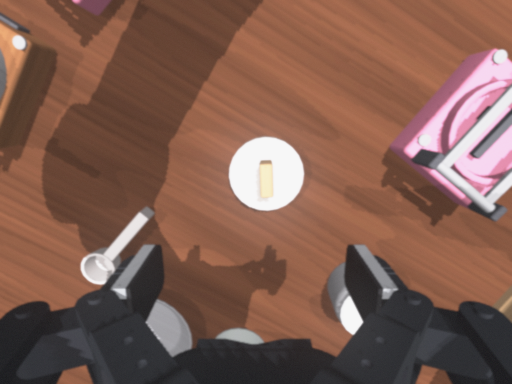

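```bash
python3 - <<'E'
from h import *
for t,q in [(0,[-0.124,-0.696,-0.125,0.696]),(1.15,[-0.12,-0.695,-0.123,0.699]),(2.05,[-0.121,-0.694,-0.126,0.699]),(3.1,[-0.113,-0.694,-0.11,0.702]),(4.1,[-0.454,-0.538,-0.45,0.55]),(5.1,[0.664,0.229,0.666,-0.25]),(6.2,[0.69,-0.132,0.704,0.11]),(6.85,[0.674,-0.196,0.692,0.172])]:
    R=quatR(q);print(t,R[:2,0].round(4),np.arctan2(R[1,2],R[0,2]).round(3))
E
```

```text
0 [-0.0002  0.0014] -2.788
1.15 [-0.0063  0.0032] -2.796
2.05 [-0.0082  0.0057] -2.791
3.1 [-0.0105 -0.006 ] -2.825
4.1 [-0.0094 -0.0152] -1.755
5.1 [-0.0127 -0.027 ] -0.691
6.2 [-0.0142 -0.034 ] 0.343
6.85 [-0.0157 -0.0394] 0.526
```

jog_arm:
  steps:
    - [0,1,0.1,0.1,0]
    - [0,1,0.1,0.1,0]
    - [0,1,0.1,0.1,0]
    - [0,1,0.1,0,0]
    - [0,0,0,0,0]

```text
time: 7.4
tool_pos: [0.4746, 0.1512, 0.1269]
orientation: [0.676, -0.19, 0.694, 0.161]
contact_force: [-1.2, -0.2, -0.6]
width: 0.0853
```

```bash
python3 disc.py w6
```

```text
7.4 [0.4746 0.1512 0.1269] x [-0.0149 -0.0465 -0.9988] z yaw 0.5018 q [ 0.21  0.62 -0.82  1.97  0.63  0.87  1.11]
px pred [273.03418599 206.60050325]
disc [0.47000925 0.16210639]
fin [264 187  20  49 587] ((0.4691748023033142, 0.1612969934940338), (0.035541605204343796, 0.012779205106198788), 32.20087432861328) ang 0.5719287886696708
delta fin world [-0.0054  0.0101 -0.0869] tool units [3.46 0.57 0.13]
```

jog_arm:
  steps:
    - [0,0,0,0,0]
    - [0,0,0,0,0]
    - [0,0,0,0,0]
    - [0,0,0,0,0]
    - [0,0,0,0,0]
    - [0,0,0,0,0]
    - [0,0,0,0,0]
    - [0,0,0,0,0]
    - [0,0,0,0,0]
    - [0,0,0,0,0]

```text
time: 8.45
tool_pos: [0.479, 0.1509, 0.1334]
orientation: [0.679, -0.189, 0.691, 0.159]
contact_force: [0.5, -0.3, 0.3]
width: 0.0855
```

```bash
python3 disc.py w7
```

```text
8.45 [0.479  0.1509 0.1334] x [-0.0054 -0.0449 -0.999 ] z yaw 0.4963 q [ 0.22  0.61 -0.82  1.96  0.63  0.88  1.11]
px pred [276.48228412 198.21095077]
disc [0.46966199 0.16211988]
fin [268 178  20  48 482] ((0.4688278138637543, 0.1612330824136734), (0.03546764329075813, 0.012757985852658749), 32.86208724975586) ang 0.5753908407894773
delta fin world [-0.0102  0.0104 -0.0934] tool units [ 3.71  0.7  -0.06]
```

jog_arm:
  steps:
    - [0,0,0,0,1]
    - [0,0,0,0,1]
    - [0,0,0,0,1]
    - [0,0,0,0,1]
    - [0,0,0,0,1]

```text
time: 9.0
tool_pos: [0.4787, 0.1509, 0.1329]
orientation: [0.705, 0.0, 0.709, -0.032]
contact_force: [-0.0, -0.4, 0.4]
width: 0.0854
```

```bash
cat > st.py <<'E'
from station import env
from h import *
s=env.sense();R=quatR(s["orientation"])
print(round(s["time"],2),np.round(s["tool_pos"],4),"x",R[:,0].round(4)[:2],"zyaw",np.arctan2(R[1,2],R[0,2]).round(4),"q",np.round(s["q"],3),"F",np.round(s["contact_force"],1),"T",np.round(s["torque"],2),"w",round(s["width"],4))
E
python3 st.py
```

```text
9.0 [0.4787 0.1509 0.1329] x [-0.0067 -0.0442] zyaw -0.0458 q [ 0.13   0.566 -0.702  1.965  0.54   0.831  0.64 ] F [-0.  -0.4  0.4] T [ 0.06  0.02 -0.03] w 0.0854
```

jog_arm:
  steps:
    - [0,0,0,0,-0.5]
    - [0,0,0,0,-0.5]
    - [0,0,0,0,-0.5]
    - [0,0,0,0,-0.5]
    - [0,0,0,0,-0.5]
    - [0,0,0,0,-0.5]
    - [0,0,0,0,-0.5]
    - [0,0,0,0,-0.5]
    - [0,0,0,0,-0.5]

```text
time: 9.9
tool_pos: [0.4783, 0.1514, 0.1328]
orientation: [0.684, -0.17, 0.696, 0.14]
contact_force: [-0.0, 0.0, -0.2]
width: 0.0852
```

```bash
python3 st.py
```

```text
9.9 [0.4783 0.1514 0.1328] x [-0.0066 -0.045 ] zyaw 0.4413 q [ 0.207  0.605 -0.812  1.961  0.622  0.87   1.059] F [-0.   0.  -0.2] T [ 0.02 -0.03 -0.  ] w 0.0852
```

jog_arm:
  steps:
    - [0,0,-0.9,-0.43,0]
    - [0,0,-0.9,-0.43,0]
    - [0,0,-0.9,-0.43,0]
    - [0,0,-0.9,-0.43,0]
    - [0,0,-0.9,-0.43,0]

```text
time: 10.4
tool_pos: [0.4782, 0.0279, 0.1385]
orientation: [0.684, -0.172, 0.694, 0.145]
contact_force: [0.3, -0.3, 0.2]
width: 0.0854
```

```bash
python3 st.py
```

```text
10.4 [0.4782 0.0279 0.1385] x [-0.0057 -0.0407] zyaw 0.4514 q [ 0.476  0.556 -0.824  2.023  0.606  0.835  1.314] F [ 0.3 -0.3  0.2] T [-0.02 -0.04 -0.  ] w 0.0854
```

jog_arm:
  steps:
    - [0,0,0.36,0.17,0]
    - [0,0,0.36,0.17,0]
    - [0,0,0.36,0.17,0]
    - [0,0,0.36,0.17,0]
    - [0,0,0.36,0.17,0]
    - [0,0,0.36,0.17,0]
    - [0,0,0.36,0.17,0]
    - [0,0,0.36,0.17,0]
    - [0,0,0.36,0.17,0]
    - [0,0,0.36,0.17,0]

```text
time: 11.4
tool_pos: [0.4769, 0.1343, 0.1337]
orientation: [0.684, -0.172, 0.695, 0.144]
contact_force: [0.5, 0.2, 0.1]
width: 0.0853
```

```bash
python3 st.py
```

```text
11.4 [0.4769 0.1343 0.1337] x [-0.0064 -0.0415] zyaw 0.45 q [ 0.248  0.595 -0.819  1.978  0.619  0.861  1.098] F [0.5 0.2 0.1] T [ 0.04 -0.01  0.02] w 0.0853
```

jog_arm:
  steps:
    - [0,0,0.3,0.1,-0.5]
    - [0,0,0.3,0.1,-0.5]
    - [0,0.4,0.3,0.1,0]
    - [0,0.5,0.3,0,0]
    - [0,0.5,0,0,0]
    - [0,0.5,0,0,0]
    - [0,0.5,0,0,0]
    - [0,0,0,0,0]

```text
time: 12.2
tool_pos: [0.4671, 0.1642, 0.0668]
orientation: [0.672, -0.211, 0.686, 0.184]
contact_force: [-0.4, -0.0, -0.1]
width: 0.0855
```

```bash
python3 disc.py w8
```

```text
12.2 [0.4671 0.1642 0.0668] x [-0.0076 -0.0418 -0.9991] z yaw 0.5656 q [ 0.13  0.71 -0.75  2.    0.76  0.76  1.04]
px pred [249.07493334 237.98298207]
disc [0.46967077 0.16180341]
fin [ 236  216   26   63 1443] ((0.4688785672187805, 0.16183826327323914), (0.03472737595438957, 0.012531361542642117), 33.501991271972656) ang 0.5776200539172888
delta fin world [ 0.0017 -0.0024 -0.0268] tool units [ 1.08 -0.08  0.04]
```

View pics/w8.png

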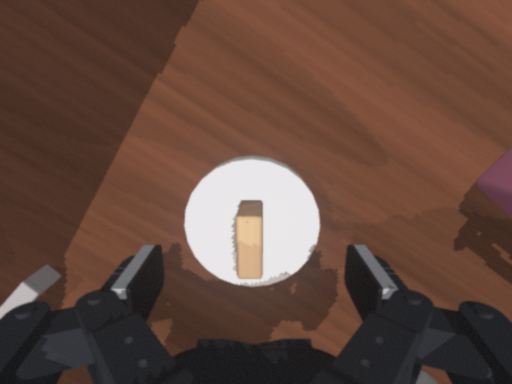

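jog_arm:
  steps:
    - [0,0.6,0,0,-0.1]
    - [0,0.55,-0.1,0.1,0]
    - [0,0,0,0,0]

```text
time: 12.55
tool_pos: [0.4726, 0.1623, 0.0386]
orientation: [0.672, -0.214, 0.684, 0.187]
contact_force: [-1.1, -0.4, -0.2]
width: 0.0853
```

```bash
python3 disc.py w9; python3 st.py
```

```text
12.55 [0.4726 0.1623 0.0386] x [-0.0044 -0.0409 -0.9992] z yaw 0.5748 q [ 0.11  0.76 -0.71  2.    0.81  0.72  1.01]
px pred [255.85817414 255.30920716]
disc [0.469294   0.16218013]
fin [ 242  232   31   67 1892] ((0.46754929423332214, 0.16088378429412842), (0.0309769120067358, 0.012335918843746185), 32.55046463012695) ang 0.5863748858127635
delta fin world [-0.005  -0.0014  0.0014] tool units [-0.05  0.06 -0.2 ]
12.6 [0.4726 0.1627 0.0392] x [-0.0041 -0.0406] zyaw 0.575 q [ 0.106  0.757 -0.711  1.999  0.81   0.722  1.014] F [-0.3  0.2  0.6] T [-0.02  0.01  0.08] w 0.0854
```

jog_arm:
  steps:
    - [120,0,0.05,-0.1,0]
    - [200,0,0,0,0]
    - [255,0,0,0,0]
    - [255,0,0,0,0]
    - [255,0,0,0,0]
    - [255,0,0,0,0]
  newtons: 60

```text
time: 13.2
tool_pos: [0.4707, 0.1634, 0.0419]
orientation: [0.674, -0.214, 0.682, 0.187]
contact_force: [-1.2, 0.7, 1.6]
width: 0.013
```

```bash
python3 st.py
```

```text
13.2 [0.4707 0.1634 0.0419] x [-0.0008 -0.0393] zyaw 0.5747 q [ 0.107  0.749 -0.714  2.005  0.809  0.72   1.01 ] F [-1.2  0.7  1.6] T [0.22 0.35 0.05] w 0.013
```

jog_arm:
  steps:
    - [255,-0.4,0,0,0]
    - [255,-0.7,0,0,0]
    - [255,-0.8,0,0,0]
    - [255,-1,0,0,0]
    - [255,-1,0,0,0]
    - [255,-0.8,0,0,0]
    - [255,0,0,0,0]

```text
time: 13.9
tool_pos: [0.4689, 0.1673, 0.1649]
orientation: [0.672, -0.214, 0.684, 0.187]
contact_force: [0.1, -0.8, -2.9]
width: 0.0131
```

```bash
python3 disc.py w10; python3 st.py
```

```text
13.9 [0.4689 0.1673 0.1649] x [-0.0049 -0.0411 -0.9991] z yaw 0.576 q [ 0.23  0.57 -0.89  1.95  0.59  0.93  1.18]
px pred [252.42107459 188.48278989]
disc [0.48578302 0.1728854 ]
13.95 [0.4682 0.1666 0.1636] x [-0.0065 -0.042 ] zyaw 0.5758 q [ 0.232  0.568 -0.887  1.952  0.59   0.929  1.183] F [-0.3 -0.8 -2.9] T [0.09 0.02 0.04] w 0.0128Traceback (most recent call last):
  File "disc.py", line 15, in <module>
    k,l,st,ce=cv2.connectedComponentsWithStats(m.astype(np.uint8));k=1+np.argmax(st[1:,4])
                                                                       ~~~~~~~~~^^^^^^^^^^
    return _wrapfunc(a, 'argmax', axis=axis, out=out, **kwds)
    return bound(*args, **kwds)
ValueError: attempt to get argmax of an empty sequence
```

View pics/w10.png

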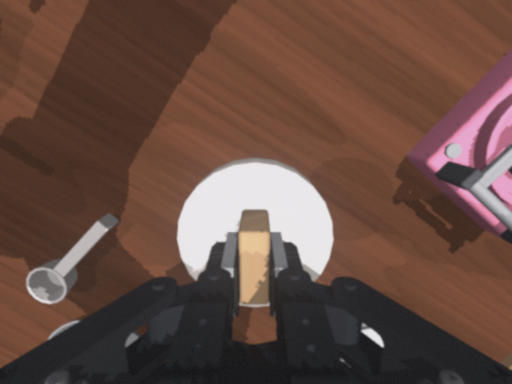

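```bash
cat > held.py <<'E'
import sys
from h import *
from scipy.optimize import least_squares
d=dict(np.load(sys.argv[1]));xp=float(sys.argv[2]);im=d["image"];hsv=cv2.cvtColor(im,cv2.COLOR_BGR2HSV)
M=d["mount"];K=d["K"]
m=((hsv[...,1]<40)&(hsv[...,2]>215));v,u=np.indices(m.shape);m&=(v<300)&(abs(u-254)<90)&(v>120)
c=ellfit(m)[:,0].astype(float)
r=np.c_[(c[:,0]-K[0,2])/K[0,0],(c[:,1]-K[1,2])/K[1,1],np.ones(len(c))]@M[:3,:3].T;o=M[:3,3]
W=(o+r*((xp-o[0])/r[:,:1]))[:,1:]
f=least_squares(lambda p:np.hypot(*(W-p[:2]).T)-p[2],[0,0,.042],loss="soft_l1",f_scale=.0005)
res=np.hypot(*(W-f.x[:2]).T)-f.x[2];print("disc centre in tool y,z, r",f.x.round(4),"inliers",(abs(res)<.001).mean(),len(c))
g=abs(res)<.0015
f=least_squares(lambda p:np.hypot(*(W[g]-p[:2]).T)-.042,[0,0]);print("fixed r",f.x.round(4),f.cost)
E
python3 held.py pics/w10.npz .023
```

```text
disc centre in tool y,z, r [ 0.0008 -0.0031  0.0391] inliers 0.3829787234042553 235
fixed r [0.0006 0.    ] 8.006020466923004e-05
```

```bash
cat > held2.py <<'E'
import sys
from h import *
d=dict(np.load(sys.argv[1]));im=d["image"];hsv=cv2.cvtColor(im,cv2.COLOR_BGR2HSV);M=d["mount"];K=d["K"]
m=((hsv[...,1]<40)&(hsv[...,2]>215));v,u=np.indices(m.shape);m&=(v<300)&(abs(u-254)<90)&(v>120)
k,l,st,ce=cv2.connectedComponentsWithStats(m.astype(np.uint8));k=1+np.argmax(st[1:,4]);m=l==k
print(st[k])
z=d["z_map"][m].astype(float);uu=u[m];vv=v[m]
P=np.c_[(uu-K[0,2])/K[0,0]*z,(vv-K[1,2])/K[1,1]*z,z]@M[:3,:3].T+M[:3,3]
P=P[(P[:,0]>0)&(P[:,0]<.06)]
A=np.c_[P[:,1:],np.ones(len(P))];s=np.linalg.lstsq(A,P[:,0],rcond=None)[0];res=P[:,0]-A@s
g=abs(res)<.003;s=np.linalg.lstsq(A[g],P[g,0],rcond=None)[0]
print("plane x = a*y+b*z+c",s.round(4),"std",res[g].std().round(5))
c=ellfit(m)[:,0].astype(float)
r=np.c_[(c[:,0]-K[0,2])/K[0,0],(c[:,1]-K[1,2])/K[1,1],np.ones(len(c))]@M[:3,:3].T;o=M[:3,3]
# ray-plane x-a y-b z=c
n=np.array([1,-s[0],-s[1]]);W=o+r*((s[2]-o@n)/(r@n))[:,None]
R=quatR
from scipy.optimize import least_squares
q=W[c[:,1]<235][:,1:]
f=least_squares(lambda p:np.hypot(*(q-p[:2]).T)-p[2],[0,0,.042],loss="soft_l1",f_scale=.0005);print("centre y,z,r",f.x.round(4),f.cost,len(q))
f=least_squares(lambda p:np.hypot(*(q-p[:2]).T)-.042,[0,0],loss="soft_l1",f_scale=.0005);print("centre y,z r=.042",f.x.round(4),f.cost)
nw=-(d["R"].T@(M[:3,:3].T@n));print("disc normal world",(nw/np.linalg.norm(nw)).round(4))
E
python3 held2.py pics/w10.npz
```

```text
[ 178  163  155  111 9942]
plane x = a*y+b*z+c [-0.0123 -0.0219  0.0231] std 0.0006
centre y,z,r [ 0.0004 -0.0011  0.0407] 0.0004039257755587822 133
centre y,z r=.042 [0.0005 0.0007] 0.0004109983892607295
disc normal world [-0.0067  0.0189  0.9998]
```

jog_arm:
  steps:
    - [255,0,0,0,1]
    - [255,0,0,0,1]
    - [255,0,0,0,1]
    - [255,0,0,0,1]
    - [255,0,0,0,1]
    - [255,0,0,0,1]
    - [255,0,0,0,1]
    - [255,0,0,0,1]
    - [255,0,0,0,1]
    - [255,0,0,0,1]

```text
time: 14.95
tool_pos: [0.4595, 0.16, 0.1503]
orientation: [0.679, 0.159, 0.689, -0.199]
contact_force: [-0.4, -0.2, -3.4]
width: 0.0127
```

```bash
cat >> st.py <<'E'
import sys
if len(sys.argv)>3:
    X=np.array([float(a) for a in sys.argv[1:4]])-s["tool_pos"];print("delta",X.round(4),"units",(R.T@X/.025).round(2),"roll units to yaw -.612:",((np.arctan2(R[1,2],R[0,2])+.612)/np.radians(6)).round(2))
E
python3 st.py .5265 -.159 .17
```

```text
14.95 [0.4595 0.16   0.1503] x [-0.0276 -0.0509] zyaw -0.5126 q [ 0.05   0.501 -0.628  1.978  0.428  0.846  0.232] F [-0.4 -0.2 -3.4] T [ 0.1  -0.1   0.04] w 0.0127
delta [ 0.067  -0.319   0.0197] units [-0.21 -9.83  8.6 ] roll units to yaw -.612: 0.95
```

jog_arm:
  steps:
    - [255,-0.1,-0.9,0.8,0.4]
    - [255,-0.1,-0.98,0.85,0.4]
    - [255,-0.1,-0.98,0.85,0]
    - [255,-0.1,-0.98,0.85,0]
    - [255,-0.1,-0.98,0.85,0]
    - [255,-0.1,-0.98,0.85,0]
    - [255,-0.1,-0.98,0.85,0]
    - [255,-0.1,-0.98,0.85,0]
    - [255,-0.1,-0.7,0.6,0]
    - [255,0,0,0,0]

```text
time: 15.95
tool_pos: [0.4878, -0.1283, 0.173]
orientation: [0.664, 0.185, 0.687, -0.231]
contact_force: [-1.1, 0.0, -2.2]
width: 0.0127
```

```bash
python3 st.py .5265 -.159 .12; python3 - <<'E'
from station import env,cams
import cv2,numpy as np
from h import *
s=env.sense();d=wristpose(cams.read_camera("wrist"),s);cv2.imwrite("pics/w11.png",d["image"]);np.savez("pics/w11.npz",**d)
d=cams.read_camera("side");cv2.imwrite("pics/s11.png",d["image"])
E
python3 held2.py pics/w11.npz
```

```text
15.95 [ 0.4878 -0.1283  0.173 ] x [-0.0504 -0.0521] zyaw -0.5989 q [ 0.565  0.469 -0.548  1.928  0.38   0.892  0.78 ] F [-1.1  0.  -2.2] T [ 0.12 -0.03  0.02] w 0.0127
delta [ 0.0387 -0.0307 -0.053 ] units [2.1  0.01 2.  ] roll units to yaw -.612: 0.13
[ 177  171   66  109 4178]
plane x = a*y+b*z+c [-0.0157 -0.0221  0.023 ] std 0.00061
centre y,z,r [-0.0216 -0.0178  0.0158] 5.723143929108525e-05 74
centre y,z r=.042 [-0.0137  0.0144] 0.00024200413957791694
disc normal world [0.0233 0.0516 0.9984]
```

View pics/w11.png

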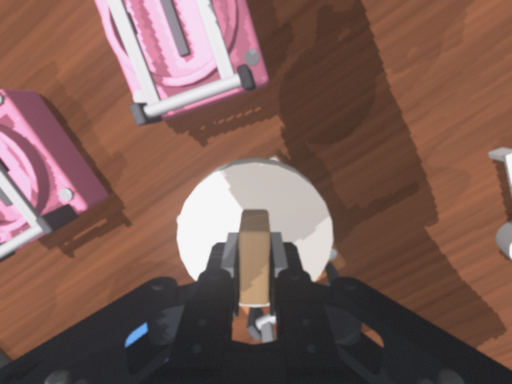

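View pics/s11.png

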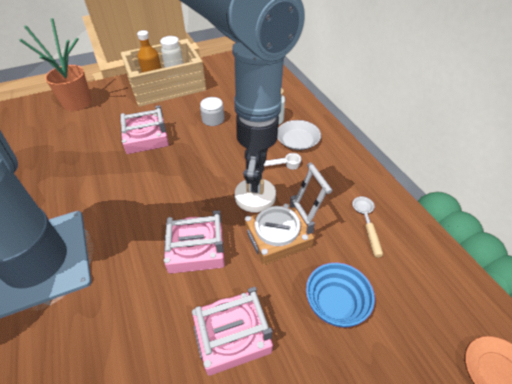

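jog_arm:
  steps:
    - [255,0,-1,-0.2,0]
    - [255,0,-1,-0.2,0]
    - [255,0,-1,-0.2,0]
    - [255,0,-1,-0.2,0]
    - [255,0,-1,-0.2,0]

```text
time: 16.55
tool_pos: [0.3962, -0.2049, 0.1783]
orientation: [0.664, 0.181, 0.691, -0.22]
contact_force: [0.3, -0.7, -2.6]
width: 0.0128
```

```bash
python3 st.py .5265 -.159 .15
```

```text
16.55 [ 0.3962 -0.2049  0.1783] x [-0.0525 -0.0428] zyaw -0.5756 q [ 0.802  0.361 -0.553  2.07   0.331  0.828  1.037] F [ 0.3 -0.7 -2.6] T [ 0.04 -0.09 -0.03] w 0.0128
delta [ 0.1303  0.0459 -0.0283] units [0.78 4.44 3.4 ] roll units to yaw -.612: 0.35
```

jog_arm:
  steps:
    - [255,0,0,0,0]
    - [255,0,0,0,0]
    - [255,0,0,0,0]

```text
time: 16.85
tool_pos: [0.3933, -0.2034, 0.1769]
orientation: [0.663, 0.18, 0.693, -0.22]
contact_force: [0.4, -0.0, -2.1]
width: 0.013
```

```bash
python3 st.py .5265 -.159 .15
```

```text
16.85 [ 0.3933 -0.2034  0.1769] x [-0.0567 -0.0419] zyaw -0.5747 q [ 0.801  0.361 -0.554  2.076  0.332  0.828  1.035] F [ 0.4 -0.  -2.1] T [ 0.06 -0.12 -0.02] w 0.013
delta [ 0.1332  0.0444 -0.0269] units [0.7  4.44 3.53] roll units to yaw -.612: 0.36
```

jog_arm:
  steps:
    - [255,0,0.8,0.6,0.2]
    - [255,0,0.8,0.6,0.15]
    - [255,0,0.8,0.6,0]
    - [255,0,0.8,0.6,0]
    - [255,0,0.8,0.6,0]
    - [255,0,0.6,0.55,0]

```text
time: 17.45
tool_pos: [0.5363, -0.1496, 0.1646]
orientation: [0.659, 0.191, 0.691, -0.23]
contact_force: [-0.6, 0.5, -2.3]
width: 0.013
```

```bash
cat > tgt.py <<'E'
# disc-foot centre relative to chamber; args: mill x y, foot dist
import sys
from station import env
from h import *
cx,cy,h=map(float,sys.argv[1:4])
s=env.sense();R=quatR(s["orientation"]);foot=s["tool_pos"]+R@np.array([.042,.0005,.000])
D=np.array([cx,cy,h])-foot
print(round(s["time"],2),"tcp",np.round(s["tool_pos"],4),"lean",R[:2,0].round(4),"foot",foot.round(4),"err",D.round(4),"units",(R.T@D/.025).round(2),"roll",((np.arctan2(R[1,2],R[0,2])+.612)/np.radians(6)).round(2),"F",np.round(s["contact_force"],1),"T",np.round(s["torque"],2),"w",round(s["width"],4),"q7",round(s["q"][6],2))
E
python3 tgt.py .5265 -.159 .064
```

```text
17.45 tcp [ 0.5363 -0.1496  0.1646] lean [-0.0593 -0.0393] foot [ 0.534  -0.1508  0.1227] err [-0.0075 -0.0082 -0.0587] units [ 2.37 -0.29  0.  ] roll 0.07 F [-0.6  0.5 -2.3] T [ 0.08 -0.09  0.02] w 0.013 q7 0.81
```

jog_arm:
  steps:
    - [255,0.8,-0.2,0,0]
    - [255,0.7,-0.15,0,0]
    - [255,0.3,0,0,0]

```text
time: 17.75
tool_pos: [0.5355, -0.1511, 0.1192]
orientation: [0.662, 0.189, 0.69, -0.224]
contact_force: [-0.4, -1.1, -2.7]
width: 0.013
```

```bash
python3 tgt.py .5265 -.159 .064; python3 - <<'E'
from station import env,cams
import cv2,numpy as np
from h import *
s=env.sense();d=wristpose(cams.read_camera("wrist"),s);cv2.imwrite("pics/w12.png",d["image"]);np.savez("pics/w12.npz",**d)
d=cams.read_camera("side");b=d["image"][150:270,220:360]
d2=cams.read_camera("scene");a=d2["image"][150:255,160:282]
cv2.imwrite("pics/s12.png",np.hstack([cv2.resize(b,(400,343),interpolation=2),cv2.resize(a,(400,343),interpolation=2)]))
np.savez("pics/s12.npz",**d);np.savez("pics/c12.npz",**d2)
E
python3 held2.py pics/w12.npz; python3 st.py
```

```text
17.75 tcp [ 0.5355 -0.1511  0.1192] lean [-0.0522 -0.0358] foot [ 0.5336 -0.1522  0.0772] err [-0.0071 -0.0068 -0.0132] units [ 0.55 -0.35 -0.07] roll 0.17 F [-0.4 -1.1 -2.7] T [ 0.05 -0.09 -0.01] w 0.013 q7 0.79
[ 165  135  114  145 7967]
plane x = a*y+b*z+c [-0.0155 -0.0244  0.023 ] std 0.00064
centre y,z,r [-0.0191 -0.0274  0.0245] 0.0004220881289645642 273
centre y,z r=.042 [-0.0301 -0.0091] 0.0009452965179412762
disc normal world [0.0234 0.0366 0.9991]
17.9 [ 0.5357 -0.1515  0.1205] x [-0.0515 -0.0362] zyaw -0.595 q [ 0.542  0.623 -0.502  1.823  0.438  0.856  0.787] F [ 0.3  0.2 -2.8] T [ 0.1  -0.07  0.02] w 0.0128
```

View pics/s12.png

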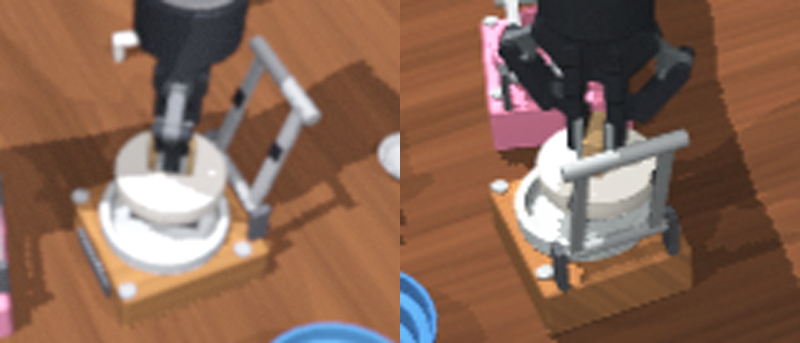

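View pics/w12.png

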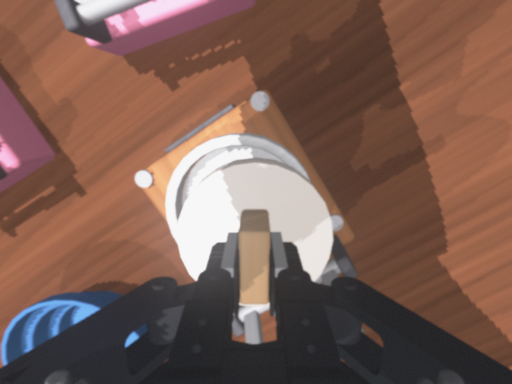

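```bash
cat > ring.py <<'E'
import sys
from h import *
from scipy.optimize import least_squares
from scipy.ndimage import map_coordinates
def proj(d,X):
    c=X@d["R"].T+d["t"];p=c@d["K"].T;return p[:,:2]/p[:,2:]
for f,c0 in [(a,np.array([.526,-.158])) for a in sys.argv[1:]]:
    d=dict(np.load(f));s=cv2.cvtColor(d["image"],cv2.COLOR_BGR2HSV)[...,1].astype(float)
    pts=[]
    rr=np.arange(.043,.060,.00025)
    for a in np.radians(np.arange(0,360,5)):
        X=np.c_[c0[0]+rr*np.cos(a),c0[1]+rr*np.sin(a),np.full(len(rr),.059)];p=proj(d,X)
        val=map_coordinates(s,[p[:,1],p[:,0]],order=1)
        lo=val<60;hi=val>100
        k=[i for i in range(4,len(rr)-4) if val[i]<80<=val[i+1] and val[i-4:i].mean()<60 and val[i+2:i+5].mean()>100]
        if k: pts.append(X[k[-1],:2])
    pts=np.array(pts);g=least_squares(lambda p:np.hypot(*(pts-p[:2]).T)-.05,c0,loss="soft_l1",f_scale=.0005)
    r=np.hypot(*(pts-g.x).T)-.05
    print(f,len(pts),"ring",g.x.round(4),"mad",np.median(abs(r)).round(5))
E
python3 ring.py pics/w1.npz pics/side0.npz pics/scene0.npz pics/w12.npz
python3 - <<'E'
from h import *
d=dict(np.load("pics/w12.npz"));im=d["image"];hsv=cv2.cvtColor(im,cv2.COLOR_BGR2HSV);v,u=np.indices(im.shape[:2])
for p in [(260,100),(144,179),(337,221)]:
    q=(hsv[...,1]<60)&(hsv[...,2]>130)&(np.hypot(u-p[0],v-p[1])<12);a=u[q].mean(),v[q].mean();print("bolt",np.round(a,1),ray_plane(d,*a,.044).round(4))
E
```

```text
pics/w1.npz 37 ring [ 0.5254 -0.1598] mad 0.00024
pics/side0.npz 16 ring [ 0.5212 -0.1656] mad 0.00082
pics/scene0.npz 18 ring [ 0.5269 -0.1585] mad 0.00098
pics/w12.npz 37 ring [ 0.5251 -0.1583] mad 0.00025
bolt [259.6 100.6] [ 0.4743 -0.1103  0.044 ]
bolt [143.3 178.5] [ 0.4723 -0.2061  0.044 ]
bolt [334.  222.1] [ 0.5708 -0.1124  0.044 ]
```

```bash
sed -i 's/.042,.0005,.000\]/.042,.0008,.0010]/' tgt.py; python3 tgt.py .5251 -.1585 .064
```

```text
17.9 tcp [ 0.5357 -0.1515  0.1205] lean [-0.0515 -0.0362] foot [ 0.5348 -0.1529  0.0785] err [-0.0097 -0.0056 -0.0145] units [ 0.61 -0.37 -0.18] roll 0.16 F [ 0.3  0.2 -2.8] T [ 0.1  -0.07  0.02] w 0.0128 q7 0.79
```

jog_arm:
  steps:
    - [255,0.1,-0.2,-0.1,0.1]
    - [255,0.2,-0.17,-0.1,0.1]
    - [255,0.2,0,0,0]

```text
time: 18.2
tool_pos: [0.5268, -0.157, 0.1104]
orientation: [0.661, 0.197, 0.685, -0.232]
contact_force: [-0.3, -0.1, -2.9]
width: 0.0125
```

```bash
python3 tgt.py .5251 -.1585 .064
```

```text
18.2 tcp [ 0.5268 -0.157   0.1104] lean [-0.0474 -0.0373] foot [ 0.5261 -0.1585  0.0685] err [-0.001  -0.     -0.0045] units [ 0.18 -0.01 -0.03] roll -0.05 F [-0.3 -0.1 -2.9] T [ 0.   -0.06  0.02] w 0.0125 q7 0.77
```

jog_arm:
  steps:
    - [255,0.2,0,-0.03,0]
    - [255,0.2,0,0,0]

```text
time: 18.4
tool_pos: [0.5255, -0.1574, 0.1001]
orientation: [0.662, 0.197, 0.685, -0.233]
contact_force: [-0.4, 0.0, -2.1]
width: 0.0132
```

```bash
python3 tgt.py .5251 -.1585 .053
```

```text
18.4 tcp [ 0.5255 -0.1574  0.1001] lean [-0.0466 -0.0378] foot [ 0.5249 -0.1589  0.0581] err [ 0.0002  0.0004 -0.0051] units [0.2  0.03 0.  ] roll -0.06 F [-0.4  0.  -2.1] T [ 0.01 -0.15 -0.04] w 0.0132 q7 0.76
```

jog_arm:
  steps:
    - [255,0.15,0,0,0]
    - [255,0.1,0,0,0]

```text
time: 18.6
tool_pos: [0.5262, -0.1581, 0.0935]
orientation: [0.662, 0.197, 0.684, -0.233]
contact_force: [0.8, -0.4, -2.0]
width: 0.013
```

```bash
python3 tgt.py .5251 -.1585 .053
```

```text
18.6 tcp [ 0.5262 -0.1581  0.0935] lean [-0.0448 -0.0383] foot [ 0.5256 -0.1597  0.0515] err [-0.0005  0.0012  0.0015] units [-0.06  0.02 -0.04] roll -0.06 F [ 0.8 -0.4 -2. ] T [ 0.07 -0.15  0.01] w 0.013 q7 0.75
```

jog_arm:
  steps:
    - [255,0.1,0.03,-0.03,0]
    - [255,0.08,0,0,0]

```text
time: 18.8
tool_pos: [0.5264, -0.1582, 0.0888]
orientation: [0.663, 0.197, 0.684, -0.233]
contact_force: [0.2, -1.9, -1.5]
width: 0.0127
```

```bash
python3 tgt.py .5251 -.1585 .045
```

```text
18.8 tcp [ 0.5264 -0.1582  0.0888] lean [-0.0439 -0.0396] foot [ 0.5258 -0.1598  0.0468] err [-0.0007  0.0013 -0.0018] units [ 0.07  0.03 -0.05] roll -0.07 F [ 0.2 -1.9 -1.5] T [-0.24 -0.14  0.02] w 0.0127 q7 0.74
```

jog_arm:
  steps:
    - [255,0.08,0.04,-0.03,0]
    - [255,0.06,0,0,0]

```text
time: 19.0
tool_pos: [0.5264, -0.1584, 0.086]
orientation: [0.663, 0.197, 0.683, -0.234]
contact_force: [-3.6, -0.4, 10.9]
width: 0.0129
```

```bash
python3 tgt.py .5251 -.1585 .045
```

```text
19.0 tcp [ 0.5264 -0.1584  0.086 ] lean [-0.0437 -0.0417] foot [ 0.5259 -0.1601  0.044 ] err [-0.0008  0.0016  0.001 ] units [-0.04  0.03 -0.06] roll -0.08 F [-3.6 -0.4 10.9] T [0.28 0.64 0.06] w 0.0129 q7 0.74
```

jog_arm:
  steps:
    - [255,-0.06,0,0,0]
    - [190,0,0,0,0]
    - [170,0,0,0,0]
    - [170,-0.1,0,0,0]

```text
time: 19.4
tool_pos: [0.5263, -0.1565, 0.0901]
orientation: [0.663, 0.197, 0.684, -0.233]
contact_force: [0.3, 0.2, 0.4]
width: 0.0285
```

```bash
cat > look.py <<'E'
import sys
from station import env,cams
from h import *
n=sys.argv[1]
s=env.sense();d=wristpose(cams.read_camera("wrist"),s);cv2.imwrite(f"pics/w{n}.png",d["image"]);np.savez(f"pics/w{n}.npz",**d)
d=cams.read_camera("side");np.savez(f"pics/s{n}.npz",**d);b=d["image"][150:270,220:360]
d2=cams.read_camera("scene");np.savez(f"pics/c{n}.npz",**d2);a=d2["image"][150:255,160:282]
cv2.imwrite(f"pics/s{n}.png",np.hstack([cv2.resize(b,(400,343),interpolation=2),cv2.resize(a,(400,343),interpolation=2)]))
E
python3 tgt.py .5251 -.1585 .045; python3 look.py 13
```

```text
19.4 tcp [ 0.5263 -0.1565  0.0901] lean [-0.0444 -0.0401] foot [ 0.5257 -0.1581  0.0481] err [-0.0006 -0.0004 -0.0031] units [ 0.13 -0.02 -0.01] roll -0.07 F [0.3 0.2 0.4] T [ 0.04 -0.03  0.01] w 0.0285 q7 0.74
```

View pics/s13.png

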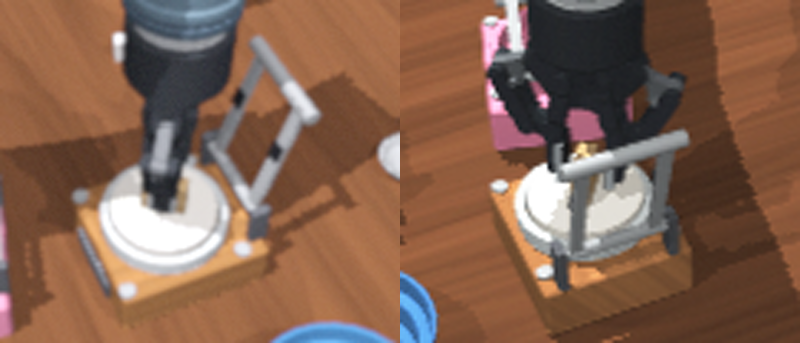

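View pics/w13.png

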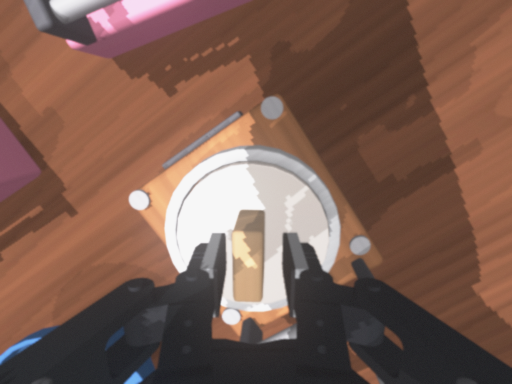

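Disc in the ring, fin at (248,255) between the open jaws. I'll check how level it is and its top height against the ring.

```bash
cat > lev.py <<'E'
import sys
from h import *
for f in sys.argv[1:]:
    d=dict(np.load(f));P=cloud(d);hsv=cv2.cvtColor(d["image"],cv2.COLOR_BGR2HSV)
    r=np.hypot(P[...,0]-.5252,P[...,1]+.1588)
    m=(r<.038)&(hsv[...,1]<40)&(hsv[...,2]>190)&(abs(P[...,2]-.066)<.012)
    Q=P[m];A=np.c_[Q[:,:2]-[.5252,-.1588],np.ones(len(Q))]
    s=np.linalg.lstsq(A,Q[:,2],rcond=None)[0]
    for _ in range(3):
        g=abs(Q[:,2]-A@s)<.0025;s=np.linalg.lstsq(A[g],Q[g,2],rcond=None)[0]
    k=(r>.0445)&(r<.049)&(hsv[...,1]<60)&(abs(P[...,2]-.059)<.004)
    w=(hsv[...,1]>90)&(r>.052)&(r<.075)&(abs(P[...,2]-.043)<.004)
    print(f,g.sum(),"disc top slope,z",s.round(4),"ring top",np.median(P[k][:,2]).round(4),k.sum(),"wood",np.median(P[w][:,2]).round(4),w.sum())
E
python3 lev.py pics/w13.npz pics/s13.npz pics/c13.npz
```

```text
pics/w13.npz 8067 disc top slope,z [-0.0005  0.0002  0.063 ] ring top 0.0582 3144 wood 0.0422 6757
pics/s13.npz 483 disc top slope,z [-0.0003  0.0029  0.0625] ring top 0.0577 180 wood 0.0417 480
pics/c13.npz 246 disc top slope,z [-0.0086  0.0095  0.0639] ring top 0.059 81 wood 0.0426 316
```

The disc top is level and about 4.8 mm above the ring, so it's fully home (8 or 4 mm proud would show as 13 or 9 mm). Now I'll retreat straight up and get behind the clamp bar.

jog_arm:
  steps:
    - [170,-0.4,0,0,0]
    - [170,-0.7,0,0,0]
    - [170,-1,0,0,0]
    - [170,-1,0,0,0]
    - [255,-1,0,0,0]
    - [255,-0.8,0,0,0]
    - [255,0,0,0,0]
  newtons: 20

```text
time: 20.25
tool_pos: [0.5322, -0.1506, 0.2207]
orientation: [0.663, 0.197, 0.684, -0.233]
contact_force: [0.3, -0.0, 1.3]
width: -0.0003
```

```bash
python3 st.py .662 -.159 .21; python3 look.py 14; python3 lev.py pics/w14.npz; python3 - <<'E'
from h import *
for f in("s14","c14"):
    d=dict(np.load(f"pics/{f}.npz"));P=cloud(d)
    m=(P[...,2]>.15)&(P[...,2]<.19)&(P[...,0]>.595)&(P[...,0]<.64)&(abs(P[...,1]+.16)<.06)
    Q=P[m];print(f,m.sum(),Q.mean(0).round(4),Q.min(0).round(4),Q.max(0).round(4))
E
```

```text
20.25 [ 0.5322 -0.1506  0.2207] x [-0.0434 -0.0395] zyaw -0.6181 q [ 0.59   0.479 -0.557  1.771  0.34   1.024  0.845] F [ 0.3 -0.   1.3] T [ 0.01 -0.06 -0.  ] w -0.0003
delta [ 0.1298 -0.0084 -0.0107] units [0.21 2.75 4.43] roll units to yaw -.612: -0.06
pics/w14.npz 4018 disc top slope,z [0.0001 0.0002 0.0631] ring top 0.0582 1355 wood 0.0422 2933
s14 266 [ 0.6112 -0.1648  0.1697] [ 0.6034 -0.2038  0.1502] [ 0.6201 -0.1196  0.1785]
c14 270 [ 0.6178 -0.1601  0.1717] [ 0.6093 -0.2016  0.1502] [ 0.6246 -0.1169  0.179 ]
```

View pics/w14.png

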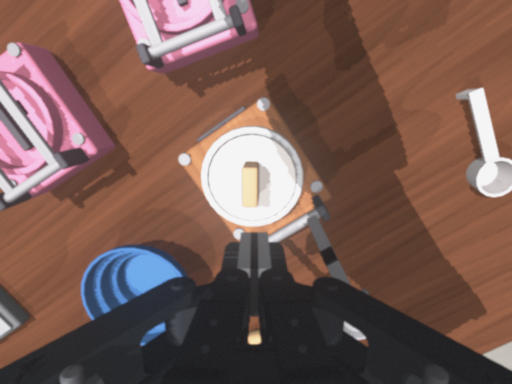

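jog_arm:
  steps:
    - [255,0,0.55,0.89,0]
    - [255,0,0.55,0.89,0]
    - [255,0,0.55,0.89,0]
    - [255,0,0.55,0.89,0]
    - [255,0,0.55,0.89,0]
    - [255,0,0,0,0]

```text
time: 21.0
tool_pos: [0.6583, -0.16, 0.2004]
orientation: [0.655, 0.195, 0.691, -0.235]
contact_force: [0.2, -0.1, -0.7]
width: 0.0002
```

```bash
python3 st.py .664 -.162 .172
```

```text
21.0 [ 0.6583 -0.16    0.2004] x [-0.0656 -0.0372] zyaw -0.6192 q [ 0.463  0.715 -0.506  1.419  0.397  1.17   0.835] F [ 0.2 -0.1 -0.7] T [ 0.06 -0.09  0.05] w 0.0002
delta [ 0.0057 -0.002  -0.0284] units [1.12 0.15 0.27] roll units to yaw -.612: -0.07
```

jog_arm:
  steps:
    - [255,0.4,0.15,0.27,0]
    - [255,0.7,0,0,0]
    - [255,0,0,0,0]

```text
time: 21.3
tool_pos: [0.6618, -0.1618, 0.167]
orientation: [0.653, 0.195, 0.694, -0.235]
contact_force: [-0.8, 0.5, -1.1]
width: 0.0003
```

```bash
python3 st.py .63 -.162 .170; python3 look.py 15
```

```text
21.3 [ 0.6618 -0.1618  0.167 ] x [-0.0722 -0.0365] zyaw -0.6189 q [ 0.455  0.759 -0.493  1.424  0.415  1.13   0.826] F [-0.8  0.5 -1.1] T [ 0.01 -0.    0.01] w 0.0003
delta [-0.0318 -0.0002  0.003 ] units [-0.03 -0.75 -1.03] roll units to yaw -.612: -0.07
```

View pics/s15.png

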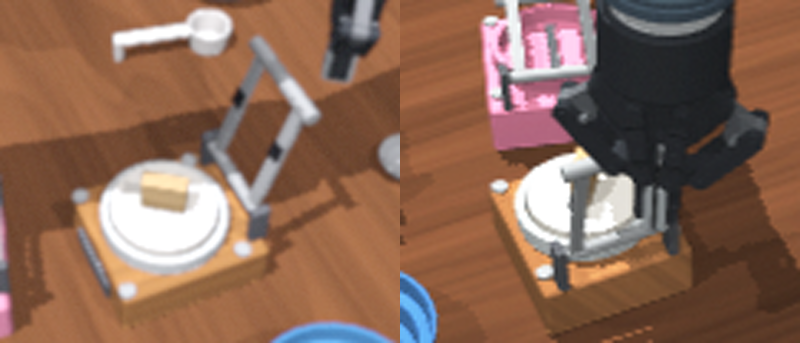

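jog_arm:
  steps:
    - [255,0,-0.29,-0.41,0]
    - [255,0,-0.29,-0.41,0]
    - [255,0.03,-0.29,-0.41,0]
    - [255,0.03,-0.29,-0.41,0]

```text
time: 21.85
tool_pos: [0.6169, -0.1612, 0.1774]
orientation: [0.659, 0.196, 0.688, -0.233]
contact_force: [2.2, 0.4, 2.0]
width: -0.0002
```

```bash
python3 st.py .578 -.162 .170; python3 look.py 16
```

```text
21.85 [ 0.6169 -0.1612  0.1774] x [-0.055  -0.0378] zyaw -0.6181 q [ 0.504  0.67  -0.511  1.565  0.404  1.063  0.82 ] F [2.2 0.4 2. ] T [ 0.09 -0.51  0.06] w -0.0002
delta [-0.0389 -0.0008 -0.0074] units [ 0.38 -0.91 -1.24] roll units to yaw -.612: -0.06
```

View pics/s16.png

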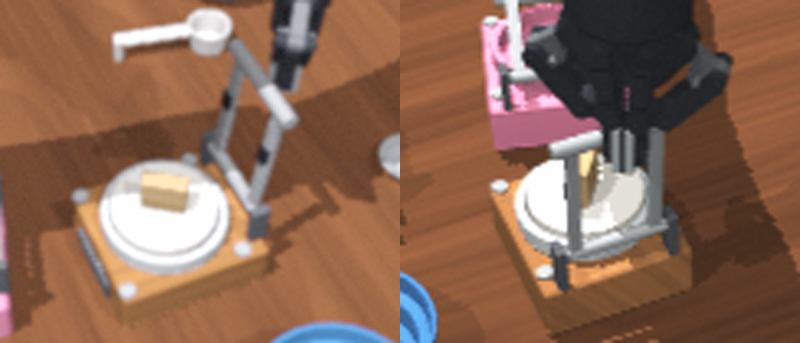

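jog_arm:
  steps:
    - [255,0.2,-0.29,-0.41,0]
    - [255,0.2,-0.29,-0.41,0]
    - [255,0.15,-0.29,-0.41,0]
    - [255,0.15,-0.29,-0.41,0]

```text
time: 22.4
tool_pos: [0.5707, -0.1614, 0.1649]
orientation: [0.662, 0.197, 0.685, -0.232]
contact_force: [2.2, 0.9, 1.1]
width: 0.0001
```

```bash
python3 st.py .548 -.162 .165; python3 look.py 17
```

```text
22.4 [ 0.5707 -0.1614  0.1649] x [-0.0462 -0.0383] zyaw -0.6172 q [ 0.547  0.612 -0.519  1.706  0.405  0.972  0.813] F [2.2 0.9 1.1] T [ 0.11 -0.33  0.05] w 0.0001
delta [-0.0227 -0.0006  0.0001] units [ 0.04 -0.54 -0.73] roll units to yaw -.612: -0.05
```

View pics/s17.png

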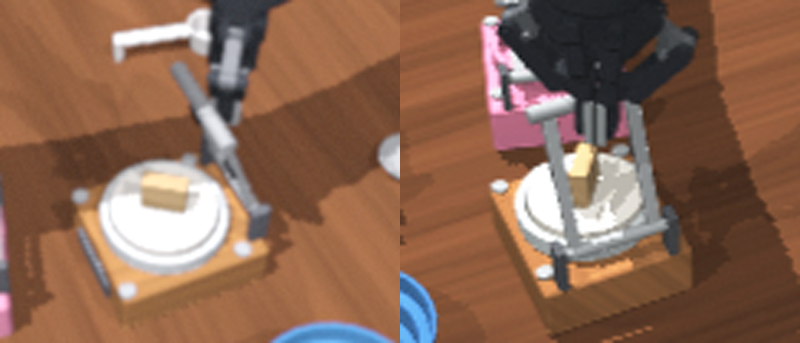

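jog_arm:
  steps:
    - [255,0.2,-0.26,-0.37,0]
    - [255,0.25,-0.26,-0.37,0]
    - [255,0.3,-0.25,-0.35,0]
    - [255,0.35,-0.24,-0.33,0]

```text
time: 22.95
tool_pos: [0.5305, -0.1621, 0.1406]
orientation: [0.665, 0.197, 0.683, -0.231]
contact_force: [1.0, 1.1, 0.7]
width: -0.0
```

```bash
python3 st.py .518 -.162 .125; python3 look.py 18
```

```text
22.95 [ 0.5305 -0.1621  0.1406] x [-0.0389 -0.0383] zyaw -0.6161 q [ 0.576  0.584 -0.515  1.829  0.422  0.871  0.799] F [1.  1.1 0.7] T [ 0.19 -0.38 -0.  ] w -0.0
delta [-0.0125  0.0001 -0.0156] units [ 0.64 -0.25 -0.4 ] roll units to yaw -.612: -0.04
```

View pics/s18.png

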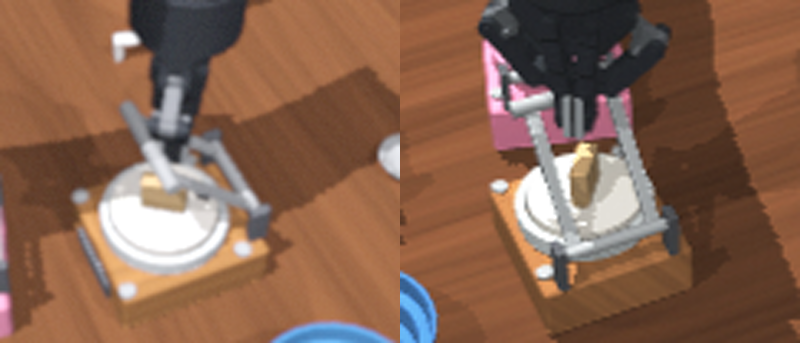

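jog_arm:
  steps:
    - [255,-0.2,0.12,0.16,0]
    - [255,-1,0,0,0]
    - [255,-0.9,0,0,0]
    - [255,0,-0.25,-0.37,0]
    - [255,0,-0.3,-0.43,0]
    - [255,0,0,0,0]

```text
time: 23.7
tool_pos: [0.5146, -0.1596, 0.1968]
orientation: [0.664, 0.197, 0.683, -0.231]
contact_force: [-0.6, -0.0, -0.3]
width: 0.0
```

```bash
python3 st.py .503 -.162 .165; python3 look.py 19; python3 - <<'E'
from h import *
for f in("s19","c19"):
    d=dict(np.load(f"pics/{f}.npz"));P=cloud(d);hsv=cv2.cvtColor(d["image"],cv2.COLOR_BGR2HSV)
    for sgn in(0,):
        m=(P[...,2]>.105)&(P[...,2]<.165)&(P[...,0]>.47)&(P[...,0]<.55)&((abs(P[...,1]+.125)<.009)|(abs(P[...,1]+.196)<.009))
        Q=P[m];print(f,m.sum(),Q.mean(0).round(4),Q[Q[:,2]>np.percentile(Q[:,2],60)].mean(0).round(4) if len(Q) else 0)
E
```

```text
23.7 [ 0.5146 -0.1596  0.1968] x [-0.0414 -0.038 ] zyaw -0.6159 q [ 0.618  0.485 -0.556  1.83   0.358  0.96   0.849] F [-0.6 -0.  -0.3] T [-0.02 -0.06  0.06] w 0.0
delta [-0.0116 -0.0024 -0.0318] units [ 1.29 -0.27 -0.31] roll units to yaw -.612: -0.04
s19 168 [ 0.5208 -0.169   0.1329] [ 0.5083 -0.164   0.1466]
c19 214 [ 0.5269 -0.1507  0.1314] [ 0.5146 -0.1531  0.1451]
```

View pics/s19.png

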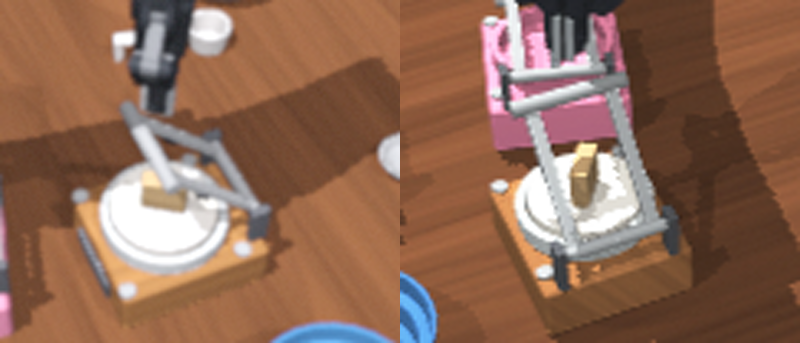

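jog_arm:
  steps:
    - [255,0.5,-0.17,-0.24,0]
    - [255,0.6,-0.17,-0.24,0]
    - [255,0.4,-0.16,-0.22,0]
    - [255,0.4,-0.12,-0.17,0]

```text
time: 24.25
tool_pos: [0.4869, -0.1606, 0.1484]
orientation: [0.663, 0.197, 0.684, -0.231]
contact_force: [-8.1, 2.6, 8.2]
width: -0.0001
```

```bash
python3 st.py .478 -.162 .11; python3 look.py 20
```

```text
24.25 [ 0.4869 -0.1606  0.1484] x [-0.0421 -0.0363] zyaw -0.6153 q [ 0.621  0.514 -0.532  1.929  0.401  0.839  0.817] F [-8.1  2.6  8.2] T [ 0.54  1.88 -0.04] w -0.0001
delta [-0.0089 -0.0014 -0.0384] units [ 1.55 -0.17 -0.24] roll units to yaw -.612: -0.03
```

View pics/s20.png

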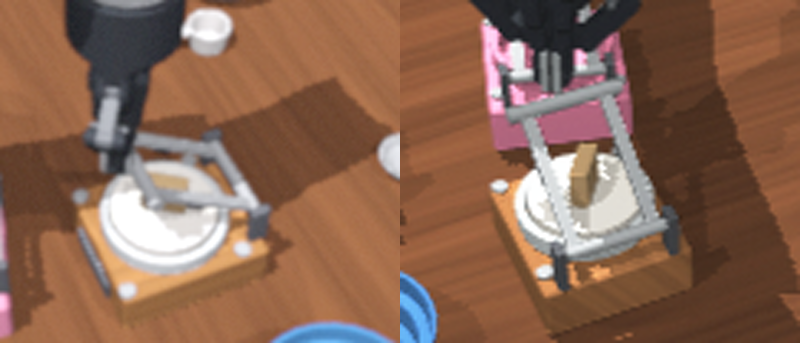

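jog_arm:
  steps:
    - [255,-0.45,0,0,0]
    - [255,0,0.37,0.52,0]
    - [255,0,0,0,0]

```text
time: 24.7
tool_pos: [0.5048, -0.1605, 0.1602]
orientation: [0.664, 0.197, 0.683, -0.23]
contact_force: [-0.9, 0.3, 0.5]
width: 0.0
```

```bash
python3 st.py .503 -.162 .153
```

```text
24.7 [ 0.5048 -0.1605  0.1602] x [-0.0399 -0.0362] zyaw -0.6152 q [ 0.612  0.521 -0.537  1.88   0.392  0.878  0.823] F [-0.9  0.3  0.5] T [ 0.07 -0.02  0.03] w 0.0
delta [-0.0018 -0.0015 -0.0072] units [ 0.29 -0.07 -0.02] roll units to yaw -.612: -0.03
```

jog_arm:
  steps:
    - [255,0.3,0,0,0]
    - [255,0.35,-0.06,-0.09,0]
    - [255,0.35,-0.08,-0.12,0]

```text
time: 25.0
tool_pos: [0.4982, -0.1615, 0.1359]
orientation: [0.665, 0.198, 0.682, -0.23]
contact_force: [-0.8, -0.3, 0.2]
width: 0.0002
```

```bash
python3 st.py .484 -.162 .111; python3 look.py 21
```

```text
25.0 [ 0.4982 -0.1615  0.1359] x [-0.0363 -0.0371] zyaw -0.6152 q [ 0.604  0.546 -0.52   1.913  0.42   0.82   0.8  ] F [-0.8 -0.3  0.2] T [ 0.1   0.17 -0.02] w 0.0002
delta [-0.0142 -0.0005 -0.0249] units [ 1.01 -0.29 -0.44] roll units to yaw -.612: -0.03
```

View pics/s21.png

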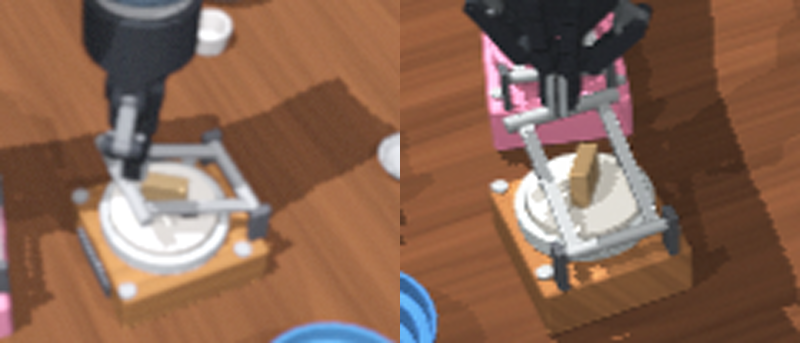

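jog_arm:
  steps:
    - [255,0.3,-0.1,-0.15,0]
    - [255,0.3,-0.1,-0.15,0]
    - [255,0.3,-0.06,-0.09,0]

```text
time: 25.45
tool_pos: [0.486, -0.162, 0.1132]
orientation: [0.666, 0.198, 0.681, -0.23]
contact_force: [0.2, 0.0, 0.7]
width: -0.0002
```

```bash
python3 st.py .480 -.162 .092; python3 look.py 22
```

```text
25.45 [ 0.486  -0.162   0.1132] x [-0.034  -0.0371] zyaw -0.615 q [ 0.6    0.564 -0.503  1.956  0.448  0.76   0.778] F [0.2 0.  0.7] T [ 0.07 -0.2   0.01] w -0.0002
delta [-0.006   0.     -0.0212] units [ 0.85 -0.09 -0.19] roll units to yaw -.612: -0.03
```

View pics/s22.png

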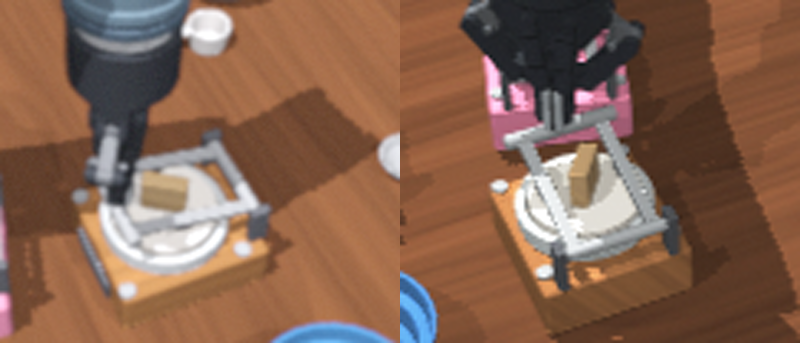

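jog_arm:
  steps:
    - [255,0.25,-0.06,-0.1,0]
    - [255,0.25,-0.04,-0.06,0]
    - [255,0.15,-0.02,-0.03,0]

```text
time: 25.9
tool_pos: [0.4801, -0.1623, 0.0966]
orientation: [0.666, 0.198, 0.681, -0.23]
contact_force: [0.9, -0.4, 1.8]
width: 0.0
```

```bash
python3 st.py .480 -.162 .090
```

```text
25.9 [ 0.4801 -0.1623  0.0966] x [-0.0335 -0.0371] zyaw -0.615 q [ 0.592  0.584 -0.487  1.977  0.469  0.721  0.76 ] F [ 0.9 -0.4  1.8] T [ 0.11 -0.14  0.01] w 0.0
delta [-0.0001  0.0003 -0.0066] units [ 0.26  0.02 -0.01] roll units to yaw -.612: -0.03
```

jog_arm:
  steps:
    - [255,0.12,0,0,0]
    - [255,0.1,0,0,0]

```text
time: 26.1
tool_pos: [0.4796, -0.1624, 0.0903]
orientation: [0.666, 0.198, 0.681, -0.23]
contact_force: [0.5, 0.4, 1.4]
width: -0.0
```

```bash
python3 st.py .480 -.162 .090
```

```text
26.1 [ 0.4796 -0.1624  0.0903] x [-0.0341 -0.0369] zyaw -0.6149 q [ 0.588  0.593 -0.481  1.98   0.478  0.709  0.754] F [0.5 0.4 1.4] T [ 0.14 -0.02 -0.01] w -0.0
delta [ 0.0004  0.0004 -0.0003] units [0.01 0.02 0.01] roll units to yaw -.612: -0.03
```

jog_arm:
  steps:
    - [255,0.06,0,0,0]

```text
time: 26.2
tool_pos: [0.4796, -0.1623, 0.0886]
orientation: [0.666, 0.198, 0.681, -0.23]
contact_force: [-0.6, 0.1, 9.0]
width: -0.0001
```

jog_arm:
  steps:
    - [255,0.04,0,0,0]

```text
time: 26.3
tool_pos: [0.4797, -0.1623, 0.0883]
orientation: [0.666, 0.198, 0.681, -0.23]
contact_force: [-4.8, 2.0, 19.6]
width: 0.0003
```

```bash
python3 st.py .480 -.162 .090;python3 look.py 23
```

```text
26.3 [ 0.4797 -0.1623  0.0883] x [-0.0345 -0.0373] zyaw -0.6148 q [ 0.585  0.597 -0.479  1.98   0.481  0.706  0.75 ] F [-4.8  2.  19.6] T [ 0.24  1.15 -0.04] w 0.0003
delta [0.0003 0.0003 0.0017] units [-0.07  0.01  0.  ] roll units to yaw -.612: -0.03
```

View pics/s23.png

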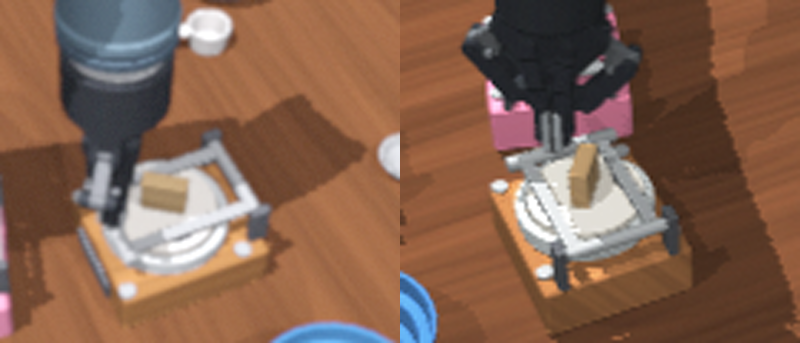

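The force rose firmly, so the clamp is down. I'll lift straight off.

jog_arm:
  steps:
    - [255,-0.3,-0.03,-0.05,0]
    - [255,-0.7,-0.05,-0.08,0]
    - [255,-1,0,0,0]
    - [255,-1,0,0,0]
    - [255,-1,0,0,0]
    - [255,-1,0,0,0]
    - [255,0,-0.6,-0.8,0]
    - [255,0,-0.6,-0.8,0]
    - [255,0,0,0,0]

```text
time: 27.35
tool_pos: [0.4282, -0.1586, 0.2221]
orientation: [0.666, 0.197, 0.682, -0.23]
contact_force: [-0.0, -0.3, 0.2]
width: 0.0
```

```bash
python3 st.py;python3 look.py 24; python3 lev.py pics/w24.npz pics/s24.npz pics/c24.npz; python3 - <<'E'
from h import *
for f in("w24","s24","c24"):
    d=dict(np.load(f"pics/{f}.npz"));P=cloud(d)
    m=(abs(P[...,0]-.480)<.012)&(abs(P[...,1]+.160)<.030)&(P[...,2]>.060)&(P[...,2]<.1)
    Q=P[m];print(f,"bar",m.sum(),Q.mean(0).round(4),"top",np.percentile(Q[:,2],[50,90,98]).round(4))
E
```

```text
27.35 [ 0.4282 -0.1586  0.2221] x [-0.035  -0.0384] zyaw -0.6137 q [ 0.739  0.31  -0.604  2.011  0.274  0.921  0.94 ] F [-0.  -0.3  0.2] T [-0.02 -0.05 -0.02] w 0.0
pics/w24.npz 1969 disc top slope,z [-0.0008 -0.0008  0.0626] ring top 0.0581 346 wood 0.042 1529
pics/s24.npz 336 disc top slope,z [ 0.0015 -0.0023  0.0622] ring top 0.0577 116 wood 0.0416 413
pics/c24.npz 237 disc top slope,z [ 0.0063 -0.0058  0.0634] ring top 0.0589 69 wood 0.0427 350
w24 bar 865 [ 0.4808 -0.1567  0.0709] top [0.0725 0.0742 0.0748]
s24 bar 175 [ 0.4814 -0.1603  0.07  ] top [0.0716 0.0741 0.075 ]
c24 bar 130 [ 0.4847 -0.1632  0.0708] top [0.0725 0.0752 0.0763]
```

View pics/s24.png

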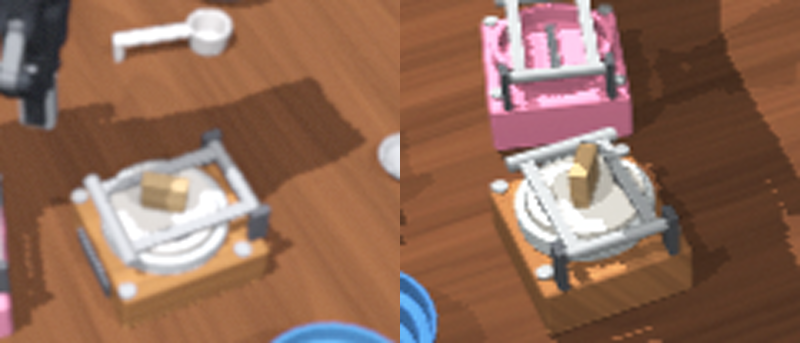

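View pics/w24.png

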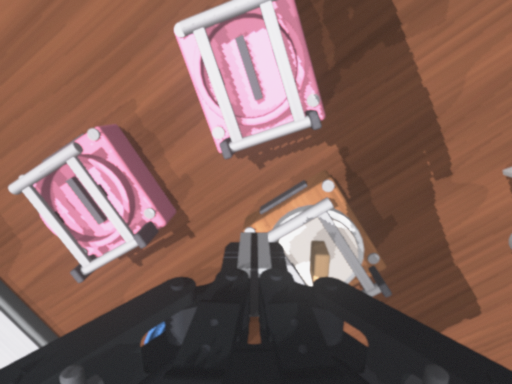

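The clamp is level: its bar top reads about 0.075–0.076 m, against 0.076 expected. The disc is still flat and home, and the gripper is clear of everything. Handing in.

```bash
python3 -c "
from station import env
print(env.finish_job())"
```

```text
the job is handed in; nothing more can be done
None
```

The disc is home in the mill and the clamp is closed over it. I handed the job in at about 27.5 s, with no verdict reported.

- **Disc:** I picked it up by its fin, turned it in the air to the bar's measured direction (about -0.61 rad) and lowered it into the chamber. The slot went over the drive bar on the first try, so it never rode on the bar and I did not need to search by turning it under pressure. The seating contact was brief and peaked at about 14 N. After release its top was level and about 4.8 mm above the ring wall, against 5 mm expected when fully home.
- **Clamp:** Only then did I swing it over, pushing with the closed fingertips. My last small press read about 20 N at the clamp bar when it met the stop or the disc, which is more than was needed. I backed off straight away.
- **Last check:** The clamp bar's top measured 0.075–0.076 m, against 0.076 m when closed. The disc was still flat and at the same height, and the gripper was clear with about zero force. The parts of the scene visible in the last pictures looked undisturbed; I did not measure the bystanders one by one.
- **What disagreed:** The tool slowly leaned up to about 4° during fast moves, and the jog moves could not correct that. The disc went in about 2.5° tilted and lay flat once released. My first attempt to press the clamp from above landed on the wrong side of its bar, with about 8 N sideways; I lifted and repositioned. One early ring position from the side camera was several mm off, so I used the two wrist-camera measurements, which agreed within 1.5 mm.

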